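# Check sample bottle caps, set the bad ones aside, start the shaker

### The arm

A 7-joint arm with a two-finger parallel gripper is mounted at the origin on the work surface. World frame = base frame: x ahead of the robot, y to its left, z up, the work surface at z = 0. Lengths are in m, angles in degrees, forces in N, time in s.
With the tool pointing down it reaches from about 0.425 to 0.825 m from the base axis. Payload 3.6 kg.
Tool frame: the origin (TCP) lies at the very end of the fingers, on their centre line; the grasp point (between the pads) lies 19 mm behind it; z points along the fingers, y is the direction in which the jaws open and shut (so a half turn about z gives the same grasp; the last joint's range is limited). The gripper opens to 85 mm and grips with 20 to 120 N. Pads are 22 mm wide; open, the fingers measure 114 mm over their backs; the gripper's body (76 mm by 85 mm) begins 54 mm behind the grasp point. The pads swing forward as they close: fully open they stand 13 mm farther back than shut.
Start: joints at [-78.352, 35.231, -0.722, 81.555, 0.464, 63.22, -2.315], TCP at [0.148, 0.633, 0.231] pointing down, gripper open.
Joint ranges: [-178.69, 178.69], [-17.37, 117.87], [-77.05, 75.6], [15.02, 138.74], [-78.02, 258.01], [0.78, 113.62], [-162.83, 162.83]. Speed limits (degrees/s): [159.86, 159.86, 180, 180, 180, 180, 180].

### API

Orientations are given as a 3x3 rotation matrix whose columns are the frame's x, y, z axes.
In Python, from bench import telemetry, imaging, ticket gives the robot as it stands.
- The arm moves only by the tool drive_tool, never from a script. Its argument "deltas" is a list that holds one entry, the list of rows, each a list of 5 numbers: the shift along the tool's x, y, z in cm, then the turn about the tool's z in degrees, then the opening in per cent of the stroke, from 0 (shut) to 100 (fully open). In form: [[[x, y, z, spin, claw], ...]]. A call has 1 to 20 rows; each row shifts and turns the commanded pose from where the row before left it, along the tool's axes as they then stand; what a row does not reach is not made up. A row lasts 1/8 s, in which the tool goes at most 62.5 mm and 10.7 degrees, less where a joint would pass 70% of its speed; a pose out of reach is approached as far as the arm can. A call with a gripper value outside its range is refused whole. The fingers move at their own pace and stop on an object; "grip_force" is the grip in N (left out, the last holds). Time passes only in rows, so rows that do not move let the fingers close. It gives the time, the measured TCP pose, the force and the opening at its end, in the units of the state.
- telemetry.state(): the state, without advancing time (a new reading comes with each control period).
- imaging.camera(name): name is "side" or "top"; returns the picture (384x512x3 uint8, red, green, blue); there is no depth.
- imaging.camera_model(name): a dict with "fx", "fy", "cx", "cy" (pixels), "cam_to_world" (4x4, takes a point from camera to world coordinates). Camera axes: x right, y up, looking along -z (the intrinsics and any distortion apply to the point x, -y, -z); pixel columns grow to the right and rows downward; lengths in m; the calibration is good to about 2 mm. A picture is of the moment at which its call begins. camera_model takes no time and is no camera call.
- ticket.finish_job(): hands the job in, once; it reports no verdict.
The state is a dict: "t": time; "qpos": joint angles; "qd": joint speeds; "joint_torque": joint torques, N m; "eef_pos": TCP position; "tcp_rot": TCP orientation; "ft_force": force on the tool from outside, world axes, zero at the start; "wrist_torque": the same for the moment, N m; "width": finger opening in m.
Only numpy, scipy, OpenCV 4.12 (cv2) and the standard library are available. Lean on these libraries where they do the work, as an engineer would, in place of code of your own. Each camera call takes 0.05 s, during which the arm holds its last target.

### The job

The caps of the sample bottles in the shaker's holders have been left a little open: gently twist each one clockwise until its white line meets the white mark on the bottle, never more than 15 degrees past it, and let go; a sound cap stops there and stays, and its bottle stays in its holder, but a loose one springs back short of the mark, and that bottle must be set down (not dropped) upright in the yellow rework tray, its cap left as it sprang back. When all are sorted, start the shaker by pressing the white power key, then the blue timer key, then the green start key, fully down and one at a time. Do not press the red stop key, and leave the flask, the reagent bottle and the calculator alone.

Things in the scene. Friction and masses are not known exactly. Their poses are not given: they have to be found in the camera images.
- shaker: White bench shaker, fixed, 230 x 420 x 90 mm. Origin under it on the bench; x to its back, y to its left. On top, six square steel holders (62 mm inside, walls 3 mm) centred at x -55 or +55, y -35, +60 or +155 mm; floors 106 mm, wall tops 140 mm above the bench. Some may be empty. A bottle cannot turn in its holder, save for 2 mm of play. Four keys in a row at its right end (y -170 mm).
- tray: Yellow rework tray, loose, empty at the start, open-topped, 240 (its x) x 170 (its y) x 32 mm, walls 4 mm, floor 4 mm thick; 0.5 kg. Origin: centre of its underside, on the bench.
- b1_mid (a point): Sample bottle b1 (may be absent): square amber glass, body 58 x 58 mm, 86 mm high; above it a neck and a blue screw cap, 44 mm across, 24 mm high, with a white line from centre to edge. 120 mm high over all, 0.33 kg. Point: on its axis 60 mm above its underside; the cap's middle is 48 mm higher. Its x points to the white mark on its shoulder (to the back of the shaker). Bad caps look sound.
- cap_b1 (a joint): Turn of the cap of b1, rad, growing clockwise from above (closing); 0: line at the bottle's mark. All start 0.5 to 0.75 short of it (negative), drag 0.04 N m. A sound cap meets a firm stop at 0 (do not lean on it with 2 N m or more) and stays there. A bad one finds no stop; let go, it springs back to about -0.28 (pull under 0.2 N m). Never turn any cap 0.3 past 0.
- b2_mid (a point): Sample bottle b2 (may be absent): square amber glass, body 58 x 58 mm, 86 mm high; above it a neck and a blue screw cap, 44 mm across, 24 mm high, with a white line from centre to edge. 120 mm high over all, 0.33 kg. Point: on its axis 60 mm above its underside; the cap's middle is 48 mm higher. Its x points to the white mark on its shoulder (to the back of the shaker). Bad caps look sound.
- cap_b2 (a joint): Turn of the cap of b2, rad, growing clockwise from above (closing); 0: line at the bottle's mark. All start 0.5 to 0.75 short of it (negative), drag 0.04 N m. A sound cap meets a firm stop at 0 (do not lean on it with 2 N m or more) and stays there. A bad one finds no stop; let go, it springs back to about -0.28 (pull under 0.2 N m). Never turn any cap 0.3 past 0.
- b3_mid (a point): Sample bottle b3 (may be absent): square amber glass, body 58 x 58 mm, 86 mm high; above it a neck and a blue screw cap, 44 mm across, 24 mm high, with a white line from centre to edge. 120 mm high over all, 0.33 kg. Point: on its axis 60 mm above its underside; the cap's middle is 48 mm higher. Its x points to the white mark on its shoulder (to the back of the shaker). Bad caps look sound.
- cap_b3 (a joint): Turn of the cap of b3, rad, growing clockwise from above (closing); 0: line at the bottle's mark. All start 0.5 to 0.75 short of it (negative), drag 0.04 N m. A sound cap meets a firm stop at 0 (do not lean on it with 2 N m or more) and stays there. A bad one finds no stop; let go, it springs back to about -0.28 (pull under 0.2 N m). Never turn any cap 0.3 past 0.
- b4_mid (a point): Sample bottle b4 (may be absent): square amber glass, body 58 x 58 mm, 86 mm high; above it a neck and a blue screw cap, 44 mm across, 24 mm high, with a white line from centre to edge. 120 mm high over all, 0.33 kg. Point: on its axis 60 mm above its underside; the cap's middle is 48 mm higher. Its x points to the white mark on its shoulder (to the back of the shaker). Bad caps look sound.
- cap_b4 (a joint): Turn of the cap of b4, rad, growing clockwise from above (closing); 0: line at the bottle's mark. All start 0.5 to 0.75 short of it (negative), drag 0.04 N m. A sound cap meets a firm stop at 0 (do not lean on it with 2 N m or more) and stays there. A bad one finds no stop; let go, it springs back to about -0.28 (pull under 0.2 N m). Never turn any cap 0.3 past 0.
- b5_mid (a point): Sample bottle b5 (may be absent): square amber glass, body 58 x 58 mm, 86 mm high; above it a neck and a blue screw cap, 44 mm across, 24 mm high, with a white line from centre to edge. 120 mm high over all, 0.33 kg. Point: on its axis 60 mm above its underside; the cap's middle is 48 mm higher. Its x points to the white mark on its shoulder (to the back of the shaker). Bad caps look sound.
- cap_b5 (a joint): Turn of the cap of b5, rad, growing clockwise from above (closing); 0: line at the bottle's mark. All start 0.5 to 0.75 short of it (negative), drag 0.04 N m. A sound cap meets a firm stop at 0 (do not lean on it with 2 N m or more) and stays there. A bad one finds no stop; let go, it springs back to about -0.28 (pull under 0.2 N m). Never turn any cap 0.3 past 0.
- b6_mid (a point): Sample bottle b6 (may be absent): square amber glass, body 58 x 58 mm, 86 mm high; above it a neck and a blue screw cap, 44 mm across, 24 mm high, with a white line from centre to edge. 120 mm high over all, 0.33 kg. Point: on its axis 60 mm above its underside; the cap's middle is 48 mm higher. Its x points to the white mark on its shoulder (to the back of the shaker). Bad caps look sound.
- cap_b6 (a joint): Turn of the cap of b6, rad, growing clockwise from above (closing); 0: line at the bottle's mark. All start 0.5 to 0.75 short of it (negative), drag 0.04 N m. A sound cap meets a firm stop at 0 (do not lean on it with 2 N m or more) and stays there. A bad one finds no stop; let go, it springs back to about -0.28 (pull under 0.2 N m). Never turn any cap 0.3 past 0.
- key_power_top (a point): Centre of the top of the white power key: round spring push button, 28 mm across, pressed straight down; one of four 48 mm apart (from the shaker's back: white, blue, green, red). Tops are 110 mm above the bench, 10 mm above their black housings.
- key_power (a joint): Travel of the white power key (72 mm along the shaker's x) in m: 0 up, 0.006 fully down (about 5 N); pressed beyond 0.004. It springs back.
- key_timer_top (a point): Centre of the top of the blue timer key: round spring push button, 28 mm across, pressed straight down; one of four 48 mm apart (from the shaker's back: white, blue, green, red). Tops are 110 mm above the bench, 10 mm above their black housings.
- key_timer (a joint): Travel of the blue timer key (24 mm along the shaker's x) in m: 0 up, 0.006 fully down (about 5 N); pressed beyond 0.004. It springs back.
- key_start_top (a point): Centre of the top of the green start key: round spring push button, 28 mm across, pressed straight down; one of four 48 mm apart (from the shaker's back: white, blue, green, red). Tops are 110 mm above the bench, 10 mm above their black housings.
- key_start (a joint): Travel of the green start key (-24 mm along the shaker's x) in m: 0 up, 0.006 fully down (about 5 N); pressed beyond 0.004. It springs back.
- key_stop (a joint): Travel of the red stop key (-72 mm along the shaker's x) in m: 0 up, 0.006 fully down (about 5 N); pressed beyond 0.004. It springs back.
- flask_mid (a point): Glass conical flask, 122 mm high, 88 mm across, loose bystander; point half-way up.
- reagent_mid (a point): Round amber reagent bottle with black cap, 166 mm high, 90 mm across, loose bystander; point half-way up.
- calculator_mid (a point): Pocket calculator lying flat, 145 x 80 x 16 mm, loose bystander; point half-way up.
Things that resemble listed ones, but are neither listed nor needed, are in the scene too. What is shaped like the part that bears b2_mid but black is not meant.

How it is judged (in metres and radians):
On the way, in this order (a step that is already met when the one before it is completed fails the run):
1. every cap has been twisted; bottles with sound caps stand in their holders, those whose caps sprang back in the rework tray (((value of joint cap_b1 above -0.12 rad and z of b1_mid in the frame of shaker between 0.158 and 0.174 m and x of b1_mid in the frame of shaker between -0.11 and 0.11 m and y of b1_mid in the frame of shaker between -0.09 and 0.21 m and angle between b1_mid's own z axis and vertical below 0.12 rad) or (value of joint cap_b1 between -0.42 and -0.15 rad and z of b1_mid in the frame of tray between 0.055 and 0.073 m and x of b1_mid in the frame of tray between -0.1 and 0.1 m and y of b1_mid in the frame of tray between -0.07 and 0.07 m and angle between b1_mid's own z axis and vertical below 0.12 rad and contact force between b1 and the fingers below 0.1 N)) and ((value of joint cap_b2 above -0.12 rad and z of b2_mid in the frame of shaker between 0.158 and 0.174 m and x of b2_mid in the frame of shaker between -0.11 and 0.11 m and y of b2_mid in the frame of shaker between -0.09 and 0.21 m and angle between b2_mid's own z axis and vertical below 0.12 rad) or (value of joint cap_b2 between -0.42 and -0.15 rad and z of b2_mid in the frame of tray between 0.055 and 0.073 m and x of b2_mid in the frame of tray between -0.1 and 0.1 m and y of b2_mid in the frame of tray between -0.07 and 0.07 m and angle between b2_mid's own z axis and vertical below 0.12 rad and contact force between b2 and the fingers below 0.1 N)) and ((value of joint cap_b3 above -0.12 rad and z of b3_mid in the frame of shaker between 0.158 and 0.174 m and x of b3_mid in the frame of shaker between -0.11 and 0.11 m and y of b3_mid in the frame of shaker between -0.09 and 0.21 m and angle between b3_mid's own z axis and vertical below 0.12 rad) or (value of joint cap_b3 between -0.42 and -0.15 rad and z of b3_mid in the frame of tray between 0.055 and 0.073 m and x of b3_mid in the frame of tray between -0.1 and 0.1 m and y of b3_mid in the frame of tray between -0.07 and 0.07 m and angle between b3_mid's own z axis and vertical below 0.12 rad and contact force between b3 and the fingers below 0.1 N)) and ((value of joint cap_b4 above -0.12 rad and z of b4_mid in the frame of shaker between 0.158 and 0.174 m and x of b4_mid in the frame of shaker between -0.11 and 0.11 m and y of b4_mid in the frame of shaker between -0.09 and 0.21 m and angle between b4_mid's own z axis and vertical below 0.12 rad) or (value of joint cap_b4 between -0.42 and -0.15 rad and z of b4_mid in the frame of tray between 0.055 and 0.073 m and x of b4_mid in the frame of tray between -0.1 and 0.1 m and y of b4_mid in the frame of tray between -0.07 and 0.07 m and angle between b4_mid's own z axis and vertical below 0.12 rad and contact force between b4 and the fingers below 0.1 N)) and ((value of joint cap_b5 above -0.12 rad and z of b5_mid in the frame of shaker between 0.158 and 0.174 m and x of b5_mid in the frame of shaker between -0.11 and 0.11 m and y of b5_mid in the frame of shaker between -0.09 and 0.21 m and angle between b5_mid's own z axis and vertical below 0.12 rad) or (value of joint cap_b5 between -0.42 and -0.15 rad and z of b5_mid in the frame of tray between 0.055 and 0.073 m and x of b5_mid in the frame of tray between -0.1 and 0.1 m and y of b5_mid in the frame of tray between -0.07 and 0.07 m and angle between b5_mid's own z axis and vertical below 0.12 rad and contact force between b5 and the fingers below 0.1 N)) and ((value of joint cap_b6 above -0.12 rad and z of b6_mid in the frame of shaker between 0.158 and 0.174 m and x of b6_mid in the frame of shaker between -0.11 and 0.11 m and y of b6_mid in the frame of shaker between -0.09 and 0.21 m and angle between b6_mid's own z axis and vertical below 0.12 rad) or (value of joint cap_b6 between -0.42 and -0.15 rad and z of b6_mid in the frame of tray between 0.055 and 0.073 m and x of b6_mid in the frame of tray between -0.1 and 0.1 m and y of b6_mid in the frame of tray between -0.07 and 0.07 m and angle between b6_mid's own z axis and vertical below 0.12 rad and contact force between b6 and the fingers below 0.1 N))), for 0.3 s.
2. the white power key is pressed down alone (value of joint key_power above 0.004 m and value of joint each of key_timer, key_start, key_stop below 0.002 m), for 0.05 s.
3. the blue timer key is pressed down alone (value of joint key_timer above 0.004 m and value of joint each of key_power, key_start, key_stop below 0.002 m), for 0.05 s.
4. the green start key is pressed down alone (value of joint key_start above 0.004 m and value of joint each of key_power, key_timer, key_stop below 0.002 m), for 0.05 s.
At the end, for the whole second after the job is handed in: Each bottle: either its cap stays closed (at most 0.12 rad short) and it stands upright (0.12 rad) in a holder, or its cap has sprung back to -0.42..-0.15 and it stands upright on the tray floor, middle within 100 mm (x), 70 mm (y) of the tray centre, released, at rest. Keys up (all of step 1 and linear speed of each of b1, b2, b3, b4, b5, b6 below 0.03 m/s and angle between tray's own z axis and vertical below 0.05 rad and value of joint each of key_power, key_timer, key_start, key_stop below 0.002 m); the robot touches nothing.
It fails at once if rough twisting: a cap is turned 0.3 rad past its mark, or a bottle is wrenched against its holder with over 90 N (some 2 N m at the cap) (value of joint any of cap_b1, cap_b2, cap_b3, cap_b4, cap_b5, cap_b6 above 0.3 rad or contact force between any of b1, b2, b3, b4, b5, b6 and shaker above 90 N).
It fails at once if a bottle is dropped: it reaches the tray floor faster than 0.6 m/s ((z of b1_mid in the frame of tray between 0.05 and 0.078 m and x of b1_mid in the frame of tray between -0.11 and 0.11 m and y of b1_mid in the frame of tray between -0.08 and 0.08 m and linear speed of b1 above 0.6 m/s) or (z of b2_mid in the frame of tray between 0.05 and 0.078 m and x of b2_mid in the frame of tray between -0.11 and 0.11 m and y of b2_mid in the frame of tray between -0.08 and 0.08 m and linear speed of b2 above 0.6 m/s) or (z of b3_mid in the frame of tray between 0.05 and 0.078 m and x of b3_mid in the frame of tray between -0.11 and 0.11 m and y of b3_mid in the frame of tray between -0.08 and 0.08 m and linear speed of b3 above 0.6 m/s) or (z of b4_mid in the frame of tray between 0.05 and 0.078 m and x of b4_mid in the frame of tray between -0.11 and 0.11 m and y of b4_mid in the frame of tray between -0.08 and 0.08 m and linear speed of b4 above 0.6 m/s) or (z of b5_mid in the frame of tray between 0.05 and 0.078 m and x of b5_mid in the frame of tray between -0.11 and 0.11 m and y of b5_mid in the frame of tray between -0.08 and 0.08 m and linear speed of b5 above 0.6 m/s) or (z of b6_mid in the frame of tray between 0.05 and 0.078 m and x of b6_mid in the frame of tray between -0.11 and 0.11 m and y of b6_mid in the frame of tray between -0.08 and 0.08 m and linear speed of b6 above 0.6 m/s)).
It fails at once if the start key is pressed while a bottle whose cap is not closed stands on the shaker (value of joint key_start above 0.004 m and ((x of b1_mid in the frame of shaker between -0.12 and 0.12 m and y of b1_mid in the frame of shaker between -0.1 and 0.22 m and value of joint cap_b1 below -0.15 rad) or (x of b2_mid in the frame of shaker between -0.12 and 0.12 m and y of b2_mid in the frame of shaker between -0.1 and 0.22 m and value of joint cap_b2 below -0.15 rad) or (x of b3_mid in the frame of shaker between -0.12 and 0.12 m and y of b3_mid in the frame of shaker between -0.1 and 0.22 m and value of joint cap_b3 below -0.15 rad) or (x of b4_mid in the frame of shaker between -0.12 and 0.12 m and y of b4_mid in the frame of shaker between -0.1 and 0.22 m and value of joint cap_b4 below -0.15 rad) or (x of b5_mid in the frame of shaker between -0.12 and 0.12 m and y of b5_mid in the frame of shaker between -0.1 and 0.22 m and value of joint cap_b5 below -0.15 rad) or (x of b6_mid in the frame of shaker between -0.12 and 0.12 m and y of b6_mid in the frame of shaker between -0.1 and 0.22 m and value of joint cap_b6 below -0.15 rad))).
It fails at once if the red stop key is pressed, or two keys at once (value of joint key_stop above 0.004 m or value of joint each of key_power, key_timer above 0.003 m or value of joint each of key_power, key_start above 0.003 m or value of joint each of key_power, key_stop above 0.003 m or value of joint each of key_timer, key_start above 0.003 m or value of joint each of key_timer, key_stop above 0.003 m or value of joint each of key_start, key_stop above 0.003 m).
It fails at once if the flask, reagent bottle or calculator is moved over 30 mm or tipped (distance of any of flask_mid, reagent_mid, calculator_mid from where it was at the start of the episode above 0.03 m or angle between any of flask_mid, reagent_mid, calculator_mid's own z axis and vertical above 0.5 rad).
Of b1, b2, b3, b4, b5, b6 only 4 to 6 are there at a start; the rules pass over those that are not, and their reading is None.
At some moment in a run one of tray may be knocked a few centimetres aside while the robot is not near it.
It also fails if it takes over 210 s, if anything falls off the work surface, if the arm or the gripper's body presses on something with over 40 N, if the wrist force passes 120 N, or if a joint passes its speed limit or range.

## Working session

There is one attempt and no reset: what is moved stays moved. The work goes in short steps, Python scripts to look and compute and a tool call to move; the robot and the scene stay as the last step left them, time stands still between calls to the robot, and variables do not carry over. Pictures are saved under pics/ and viewed, and the job is handed in when it is done.

Besides the shell and the picture viewer there is one more tool, called after ">>>" in YAML: its name, and indented under it one key for each argument. drive_tool: Moves the arm, as the interface text tells. Its arguments: {"type":"object","properties":{"deltas":{"type":"array"},"grip_force":{"type":"number"}},"required":["deltas"]}

```bash
mkdir -p pics; ls; python3 - <<'E'
from bench import telemetry, imaging, ticket
import cv2,json
s=telemetry.state();print(s)
for n in("side","top"):
    im=imaging.camera(n);cv2.imwrite(f"pics/{n}0.png",im[:,:,::-1]);m=imaging.camera_model(n);print(n,m)
E
```

```text
pics
{'t': 0.0, 'qpos': array([-78.35309679,  35.28797797,  -0.72440417,  81.64247931,
         0.46207409,  63.22035042,  -2.31439199]), 'qd': array([-0.02527674,  0.0229495 , -0.00956254, -0.01187529, -0.13120744,
       -0.0709762 , -0.07121887]), 'joint_torque': array([ 2.78478842e-05, -4.69209945e+01,  2.59135701e-01, -1.71035349e+01,
        9.91307956e-03,  9.43395251e-03,  6.33582189e-06]), 'eef_pos': array([0.14783435, 0.6321641 , 0.23014579]), 'tcp_rot': array([[-9.73735241e-01,  2.27682508e-01, -5.97002508e-04],
       [ 2.27683290e-01,  9.73731997e-01, -2.51341442e-03],
       [ 9.05994629e-06, -2.58332769e-03, -9.99996663e-01]]), 'ft_force': array([ 0.30790153, -1.20491022,  0.24930915]), 'wrist_torque': array([0.0323502 , 0.01076211, 0.01192054]), 'width': 0.08516501427896075}
side {'fx': 357.6276322632269, 'fy': 357.6276322632269, 'cx': 254.30562415378745, 'cy': 194.39873995471115, 'cam_to_world': array([[ 0.9306646 ,  0.1829393 , -0.31685425,  0.20481458],
       [-0.3655747 ,  0.49995033, -0.78511452, -0.88874147],
       [ 0.01478309,  0.84651219,  0.53216405,  0.72522303],
       [ 0.        ,  0.        ,  0.        ,  1.        ]])}
top {'fx': 358.69966905672385, 'fy': 358.69966905672385, 'cx': 247.88170464103135, 'cy': 192.27053777832487, 'cam_to_world': array([[-2.43681510e-03,  9.90196882e-01, -1.39657424e-01,
         3.93292450e-01],
       [-9.99934260e-01, -8.48001914e-04,  1.14348812e-02,
        -4.94916448e-02],
       [ 1.12043540e-02,  1.39676108e-01,  9.90133853e-01,
         1.26210490e+00],
       [ 0.00000000e+00,  0.00000000e+00,  0.00000000e+00,
         1.00000000e+00]])}
```

View pics/side0.png

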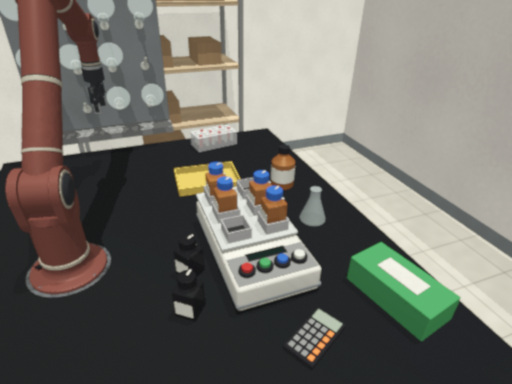

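View pics/top0.png

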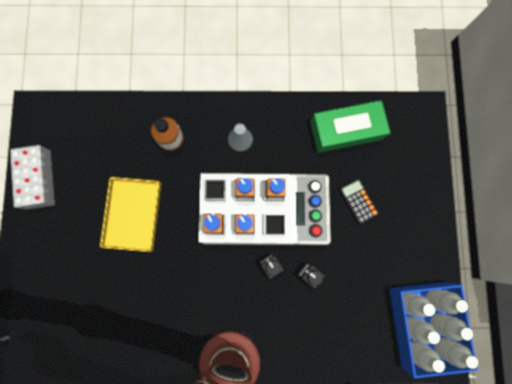

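```bash
cat > h.py <<'E'
import numpy as np,cv2
from bench import telemetry,imaging
M={n:imaging.camera_model(n) for n in("side","top")}
def proj(n,P):
    m=M[n];P=np.atleast_2d(P);T=np.linalg.inv(m["cam_to_world"]);c=P@T[:3,:3].T+T[:3,3]
    return np.c_[m["fx"]*c[:,0]/-c[:,2]+m["cx"],m["fy"]*-c[:,1]/-c[:,2]+m["cy"]]
def ray(n,uv):
    m=M[n];d=np.array([(uv[0]-m["cx"])/m["fx"],-(uv[1]-m["cy"])/m["fy"],-1.]);T=m["cam_to_world"]
    return T[:3,3],T[:3,:3]@(d/np.linalg.norm(d))
def atz(n,uv,z):
    o,d=ray(n,uv);return o+d*(z-o[2])/d[2]
def tri(uvs,uvt):
    o1,d1=ray("side",uvs);o2,d2=ray("top",uvt)
    A=np.c_[d1,-d2];t=np.linalg.lstsq(A,o2-o1,rcond=None)[0]
    p,q=o1+t[0]*d1,o2+t[1]*d2;return (p+q)/2,np.linalg.norm(p-q)
def crop(im,x0,y0,x1,y1,k,f):
    c=cv2.resize(im[y0:y1,x0:x1],None,fx=k,fy=k,interpolation=cv2.INTER_CUBIC);cv2.imwrite(f,c[:,:,::-1])
def blobs(im,lo,hi,box,amin=15):
    hsv=cv2.cvtColor(im,cv2.COLOR_RGB2HSV);m=cv2.inRange(hsv,np.array(lo),np.array(hi))
    z=np.zeros_like(m);x0,y0,x1,y1=box;z[y0:y1,x0:x1]=m[y0:y1,x0:x1]
    n,l,s,c=cv2.connectedComponentsWithStats(z);return [(c[i].round(2),s[i,4]) for i in range(1,n) if s[i,4]>=amin]
E
python3 - <<'E'
from h import *
for n in("side","top"):
    im=cv2.imread(f"pics/{n}0.png")[:,:,::-1].copy()
    b=(190,150,330,310) if n=="side" else (190,165,340,255)
    crop(im,*b,5,f"pics/{n}0c.png")
    print(n,"blue",blobs(im,(105,130,60),(125,255,255),b));
    print("green",blobs(im,(50,120,60),(80,255,255),b,6));print("red",blobs(im,(0,200,120),(6,255,255),b,6))
    print("yellow",blobs(im,(22,150,100),(32,255,255),(90,150,260,260)))
E
```

```text
side blue [(array([214.67, 167.46]), np.int32(132)), (array([260.75, 175.89]), np.int32(171)), (array([224.28, 183.44]), np.int32(141)), (array([274.28, 193.07]), np.int32(176)), (array([281.97, 258.28]), np.int32(93))]
green [(array([264.65, 262.82]), np.int32(82))]
red []
yellow [(array([230.4 , 168.23]), np.int32(52)), (array([190.51, 169.34]), np.int32(140)), (array([189.06, 191.05]), np.int32(131))]
top blue [(array([244.83, 185.85]), np.int32(127)), (array([277.02, 185.95]), np.int32(127)), (array([315.11, 200.35]), np.int32(71)), (array([211.95, 222.87]), np.int32(132)), (array([244.57, 223.  ]), np.int32(123))]
green [(array([315.5, 215. ]), np.int32(60))]
red []
yellow [(array([129.95, 214.23]), np.int32(3806))]
```

View pics/side0c.png

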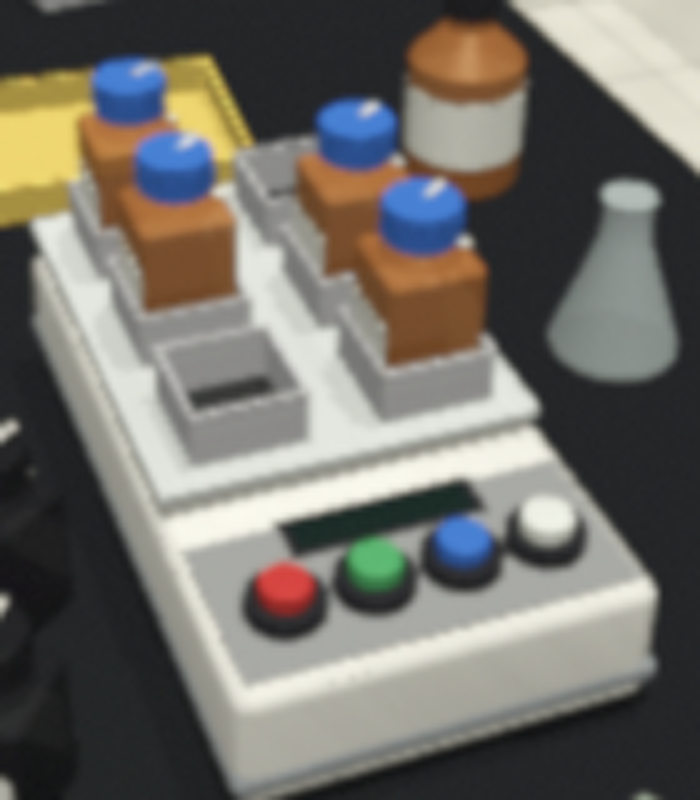

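View pics/top0c.png

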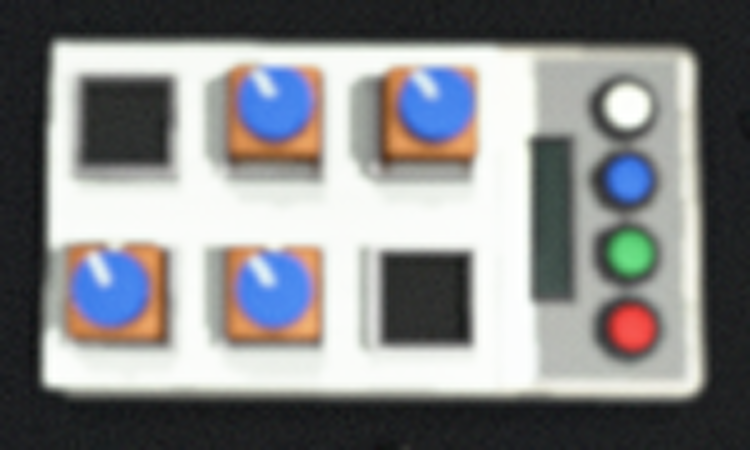

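```bash
cat >> h.py <<'E'
def hullc(p):
    h=cv2.convexHull(np.asarray(p,np.float32));m=cv2.moments(h);return np.array([m["m10"]/m["m00"],m["m01"]/m["m00"]])
def hblobs(im,lo,hi,box,amin=15):
    hsv=cv2.cvtColor(im,cv2.COLOR_RGB2HSV);m=cv2.inRange(hsv,np.array(lo),np.array(hi))
    z=np.zeros_like(m);x0,y0,x1,y1=box;z[y0:y1,x0:x1]=m[y0:y1,x0:x1]
    n,l,s,c=cv2.connectedComponentsWithStats(z)
    return [hullc(np.argwhere(l==i)[:,::-1]) for i in range(1,n) if s[i,4]>=amin]
def cyl(c,r,h):
    a=np.linspace(0,2*np.pi,60,endpoint=False);return np.concatenate([np.c_[c[0]+r*np.cos(a),c[1]+r*np.sin(a),np.full(60,c[2]+z)] for z in(-h/2,h/2)])
from scipy.optimize import least_squares
def fitcyl(obs,r,h,p0):
    f=lambda p:np.concatenate([hullc(proj(n,cyl(p,r,h)))-o for n,o in obs.items()])
    s=least_squares(f,p0,diff_step=1e-4);return s.x,s.fun
E
python3 - <<'E'
from h import *
I={n:cv2.imread(f"pics/{n}0.png")[:,:,::-1].copy() for n in M}
B={"side":(190,150,330,310),"top":(190,165,340,255)}
o={n:hblobs(I[n],(103,120,50),(128,255,255),B[n]) for n in I}
for n in o: print(n,[x.round(1) for x in o[n]])
pairs=[(0,3),(1,0),(2,4),(3,1)]
S=o["side"];T=o["top"]
T=sorted(T,key=lambda u:u[0]); S=sorted(S,key=lambda u:u[0])
# T: 212, 244(223/186) , 277, 315
import itertools
for s in S:
    for t in T:
        p,e=tri(s,t)
        if e<.012:
            isk=p[2]<.15
            q,r=fitcyl({"side":s,"top":t},.014 if isk else .022,.008 if isk else .024,p); print(s.round(1),t.round(1),e.round(4),q.round(4),r.round(2))
E
```

```text
side [array([214.8, 167.2]), array([260.9, 175.5]), array([224.4, 183.2]), array([274.4, 192.7]), array([282. , 258.3])]
top [array([244.5, 185.3]), array([276.7, 185.5]), array([315. , 200.4]), array([211.6, 222.4]), array([244.4, 222.6])]
[214.8 167.2] [211.6 222.4] 0.0011 [0.4517 0.0436 0.2186] [ 0.17 -0.02 -0.04  0.16]
[224.4 183.2] [244.4 222.6] 0.0005 [ 0.4515 -0.0513  0.2149] [ 0.04 -0.   -0.01  0.04]
[260.9 175.5] [244.5 185.3] 0.001 [ 0.5614 -0.052   0.2189] [-0.22  0.03  0.07 -0.21]
[274.4 192.7] [276.7 185.5] 0.0014 [ 0.5618 -0.1471  0.2156] [-0.29  0.05  0.1  -0.3 ]
[274.4 192.7] [315.  200.4] 0.0061 [ 0.5118 -0.2465  0.2841] [-1.13  0.18  0.43 -1.27]
[282.  258.3] [276.7 185.5] 0.0076 [ 0.5935 -0.1667 -0.013 ] [ 1.03 -0.16 -0.4   1.17]
[282.  258.3] [315.  200.4] 0.0006 [ 0.5291 -0.2813  0.1046] [ 0.09 -0.01 -0.04  0.11]
```

```bash
cat >> h.py <<'E'
CAPS={"A":(.4516,.0436),"B":(.4515,-.0513),"C":(.5614,-.052),"D":(.5618,-.1471)}
def capangle(im,n,c,ztop=.226):
    """line angle cw from +x (deg) by rendering match"""
    c=np.array([c[0],c[1],ztop]);K=8
    u0=proj(n,c)[0];x0,y0=(u0-12).astype(int)
    pa=im[y0:y0+25,x0:x0+25].astype(float);R=pa[:,:,0]-0.35*pa[:,:,2]
    best=[]
    up=lambda P:((proj(n,P)-[x0,y0]+.5)*K).astype(np.int32)
    a=np.linspace(0,2*np.pi,60);circ=np.c_[c[0]+.0195*np.cos(a),c[1]+.0195*np.sin(a),np.full(60,ztop)]
    for dx in np.arange(-.8,.81,.2):
      for dy in np.arange(-.8,.81,.2):
        sh=(np.array([dx,dy])*K).astype(int)
        mk=np.zeros((25*K,25*K),np.float32);cv2.fillPoly(mk,[up(circ)+sh],1);mk=cv2.resize(mk,(25,25),interpolation=cv2.INTER_AREA)>.95
        for th in range(-70,41,2):
            t=np.radians(-th);d=np.array([np.cos(t),np.sin(t),0]);e=np.array([-np.sin(t),np.cos(t),0])
            q=np.array([c+e*.002,c-e*.002,c-e*.002+d*.0205,c+e*.002+d*.0205])
            ln=np.zeros((25*K,25*K),np.float32);cv2.fillPoly(ln,[up(q)+sh],1)
            ln=cv2.resize(ln,(25,25),interpolation=cv2.INTER_AREA);ln=cv2.GaussianBlur(ln,(0,0),.8)
            best.append((np.corrcoef(ln[mk],R[mk])[0,1],th,dx,dy))
    best.sort(reverse=True);return best[0],[int(b[1]) for b in best[:8]]
def tray(im):
    hsv=cv2.cvtColor(im,cv2.COLOR_RGB2HSV);m=cv2.inRange(hsv,(20,120,60),(34,255,255))
    n,l,s,c=cv2.connectedComponentsWithStats(m);i=1+np.argmax(s[1:,4]);p=np.argwhere(l==i)[:,::-1].astype(float)
    P=np.array([atz("top",u,.032)[:2] for u in p])
    r=cv2.minAreaRect((P*1000).astype(np.float32));return r,(P.mean(0)*1000).round(1)
E
python3 - <<'E'
from h import *
I={n:cv2.imread(f"pics/{n}0.png")[:,:,::-1].copy() for n in M}
for k,c in CAPS.items():
    for n in M: print(k,n,capangle(I[n],n,c))
print(tray(I["top"]))
b=I["top"];crop(b,85,160,180,270,5,"pics/tray0.png")
E
```

```text
A side ((np.float64(0.9763160765792536), -22, np.float64(0.7999999999999996), np.float64(-0.6000000000000001)), [-22, -20, -26, -20, -24, -26, -22, -24])
A top ((np.float64(0.9558045491472386), -28, np.float64(-0.20000000000000018), np.float64(-0.8)), [-28, -30, -26, -28, -26, -28, -22, -26])
B side ((np.float64(0.8802782939509892), -30, np.float64(0.3999999999999997), np.float64(-0.6000000000000001)), [-30, -38, -38, -30, -38, -30, -32, -38])
B top ((np.float64(0.9522319413792967), -32, np.float64(-0.40000000000000013), np.float64(-0.40000000000000013)), [-32, -32, -32, -34, -32, -36, -36, -36])
C side ((np.float64(0.980498235921616), -36, np.float64(0.7999999999999996), np.float64(-0.6000000000000001)), [-36, -34, -32, -32, -38, -36, -34, -32])
C top ((np.float64(0.9461959133940921), -34, np.float64(-0.20000000000000018), np.float64(-0.6000000000000001)), [-34, -36, -32, -32, -34, -34, -36, -32])
D side ((np.float64(0.9549025205472452), -40, np.float64(0.5999999999999996), np.float64(-0.6000000000000001)), [-40, -42, -44, -38, -38, -36, -42, -36])
D top ((np.float64(0.9530360746037021), -36, np.float64(-0.40000000000000013), np.float64(-0.6000000000000001)), [-36, -34, -34, -32, -34, -38, -26, -30])
(((494.15032958984375, 338.73663330078125), (186.0720672607422, 250.6446990966797), 84.9564437866211), array([492.6, 339. ]))
```

View pics/tray0.png

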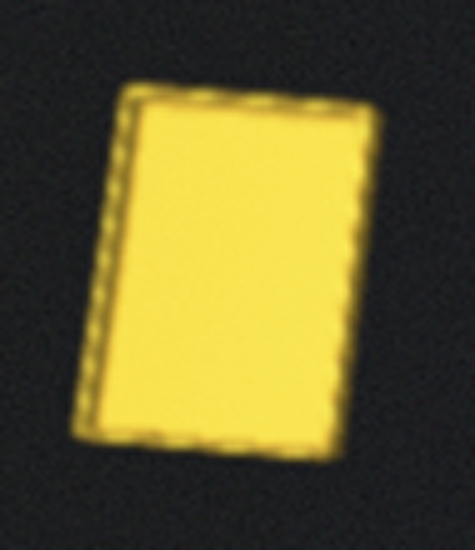

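>>> drive_tool:
  deltas:
    - [[0, 0, -1, 9.6, 73], [0, 0, -1, 9.6, 73], [0, 0, -1, 9.6, 73], [0, 0, -1, 9.6, 73], [0, 0, -1, 9.6, 73], [0, 0, -1, 9.6, 73], [0, 0, -1, 9.6, 73], [0, 0, -1, 9.6, 73], [0, 0, 0, 0, 73]]
  grip_force: 20

```text
t: 1.23
eef_pos: [0.1479, 0.6331, 0.3115]
tcp_rot: [[-0.003, 1.0, 0.0], [1.0, 0.003, 0.0], [0.0, 0.0, -1.0]]
ft_force: [-0.5, 0.5, 0.1]
width: 0.0621
```

>>> drive_tool:
  deltas:
    - [[-2.83, 3.04, 0, 0, 73], [-2.83, 3.04, 0, 0, 73], [-2.83, 3.04, 0, 0, 73], [-2.83, 3.04, 0, 0, 73], [-2.83, 3.04, 0, 0, 73], [-2.83, 3.04, 0, 0, 73], [-2.83, 3.04, 0, 0, 73], [-2.83, 3.04, 0, 0, 73], [-2.83, 3.04, 0, 0, 73], [-2.83, 3.04, 0, 0, 73], [-3.4, 0, 0, 0, 73], [-3.4, 0, 0, 0, 73], [-3.4, 0, 0, 0, 73], [-3.4, 0, 0, 0, 73], [-3.4, 0, 0, 0, 73], [-3.4, 0, 0, 0, 73], [-3.4, 0, 0, 0, 73], [-3.4, 0, 0, 0, 73], [-3.4, 0, 0, 0, 73], [0, 0, 0, 0, 73]]

```text
t: 3.72
eef_pos: [0.4518, 0.0409, 0.3111]
tcp_rot: [[0.003, 1.0, -0.001], [1.0, -0.003, -0.001], [-0.001, -0.001, -1.0]]
ft_force: [0.1, 0.6, -0.5]
width: 0.0627
```

>>> drive_tool:
  deltas:
    - [[0.2, 0, 2, 0, 73], [0, 0, 2, 0, 73], [0, 0, 2, 0, 73], [0, 0, 0, 0, 73], [0, 0, 0, 0, 73]]

```text
t: 4.35
eef_pos: [0.4528, 0.0467, 0.2517]
tcp_rot: [[-0.002, 1.0, 0.001], [1.0, 0.002, 0.0], [0.0, 0.001, -1.0]]
ft_force: [1.2, -0.1, -0.1]
width: 0.0625
```

```bash
python3 - <<'E'
from h import *
for n in M: im=imaging.camera(n);crop(im,*((150,120,310,280) if n=="side" else (170,160,330,270)),5,f"pics/{n}1.png")
s=telemetry.state();print(s["eef_pos"],s["qpos"],s["wrist_torque"])
E
```

```text
[0.45298061 0.04636716 0.25206152] [-30.13321659  18.09356529  28.64481581 111.09185673 -10.72134788
  53.29842813   3.84045882] [-0.02050268 -0.02593358 -0.00599181]
```

View pics/side1.png

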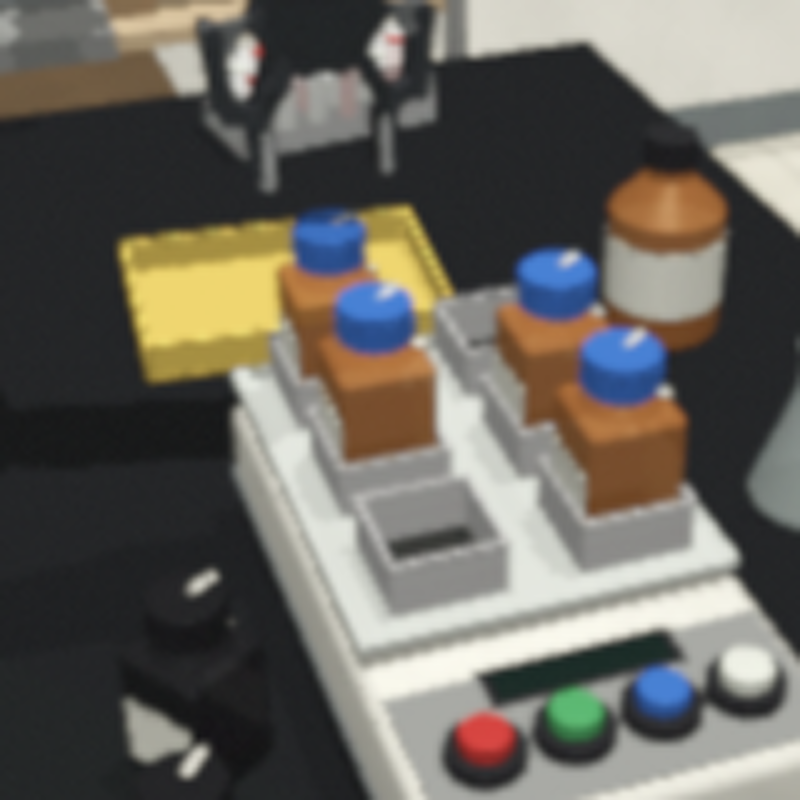

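View pics/top1.png

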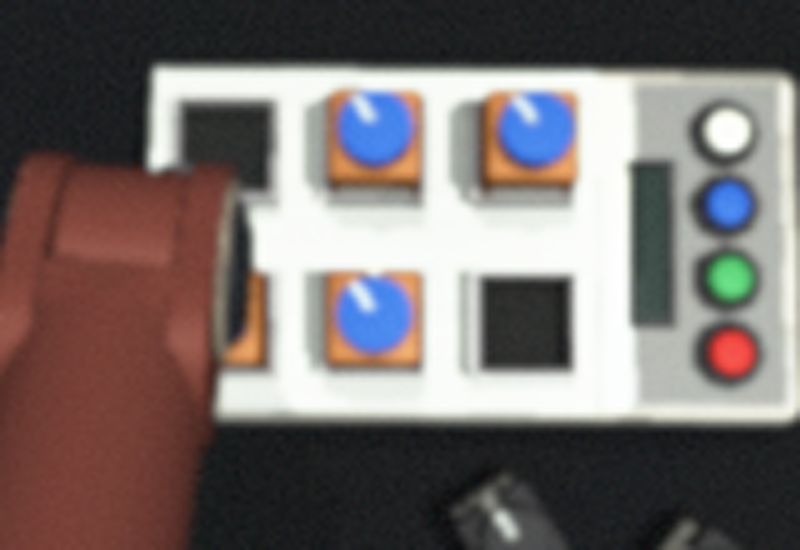

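>>> drive_tool:
  deltas:
    - [[-0.28, -0.14, 1.4, 0, 73], [0, 0, 1.4, 0, 73], [0, 0, 1.4, 0, 73], [0, 0, 1.3, 0, 73], [0, 0, 0, 0, 73], [0, 0, 0, 0, 73]]

```text
t: 5.2
eef_pos: [0.4513, 0.0432, 0.1965]
tcp_rot: [[-0.001, 1.0, 0.0], [1.0, 0.001, -0.0], [-0.0, 0.0, -1.0]]
ft_force: [0.4, -0.1, 0.7]
width: 0.0623
```

```bash
python3 - <<'E'
from h import *
im=imaging.camera("side");crop(im,170,140,270,230,7,f"pics/s2.png")
s=telemetry.state();print(s["eef_pos"],s["ft_force"],s["wrist_torque"])
E
```

```text
[0.45144078 0.04324185 0.19664568] [ 0.07051841  0.83151968 -0.41877268] [-0.03382521  0.03200681 -0.008714  ]
```

View pics/s2.png

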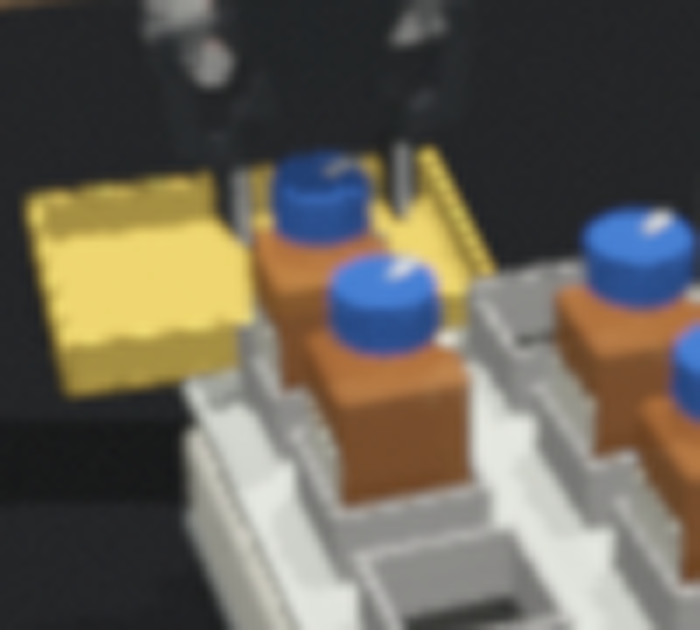

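>>> drive_tool:
  deltas:
    - [[0, 0, 0, 0, 40], [0, 0, 0, 0, 40], [0, 0, 0, 0, 40], [0, 0, 0, 0, 40], [0, 0, 0, 0, 40]]
  grip_force: 20

```text
t: 5.88
eef_pos: [0.4519, 0.0433, 0.1968]
tcp_rot: [[-0.001, 1.0, 0.002], [1.0, 0.001, 0.0], [0.0, 0.002, -1.0]]
ft_force: [2.2, -0.2, 4.2]
width: 0.0434
```

```bash
cat > st.py <<'E'
from h import *
s=telemetry.state();R=s["tcp_rot"];print(s["t"],s["eef_pos"].round(4),"yaw x",np.degrees(np.arctan2(R[1,0],R[0,0])).round(2),"F",s["ft_force"].round(1),"T",s["wrist_torque"].round(3),"q7",s["qpos"][6].round(1),"w",s["width"].round(4))
E
python3 st.py
```

```text
Traceback (most recent call last):
  File "st.py", line 2, in <module>
    s=telemetry.state();R=s["tcp_rot"];print(s["t"],s["eef_pos"].round(4),"yaw x",np.degrees(np.arctan2(R[1,0],R[0,0])).round(2),"F",s["ft_force"].round(1),"T",s["wrist_torque"].round(3),"q7",s["qpos"][6].round(1),"w",s["width"].round(4))
                                                                                                                                                                                                                          ^^^^^^^^^^^^^^^^
AttributeError: 'float' object has no attribute 'round'
```

```bash
sed -i 's/s\["width"\].round(4)/round(s["width"],4)/' st.py; python3 st.py
```

```text
5.875 [0.4519 0.0433 0.1968] yaw x 90.03 F [ 2.2 -0.2  4.2] T [-0.069 -0.241  0.042] q7 7.4 w 0.0434
```

>>> drive_tool:
  deltas:
    - [[0, 0, 0, 4, 40], [0, 0, 0, 4, 40], [0, 0, 0, 4, 40], [0, 0, 0, 4, 40], [0, 0, 0, 4, 40], [0, 0, 0, 0, 40], [0, 0, 0, 0, 40]]

```text
t: 6.75
eef_pos: [0.4512, 0.0428, 0.1967]
tcp_rot: [[0.342, 0.94, 0.0], [0.94, -0.342, -0.0], [-0.0, 0.001, -1.0]]
ft_force: [0.9, -0.8, 4.9]
width: 0.0431
```

```bash
python3 st.py
```

```text
6.75 [0.4512 0.0428 0.1967] yaw x 70.02 F [ 0.9 -0.8  4.9] T [-0.117 -0.001 -0.014] q7 -9.0 w 0.0431
```

>>> drive_tool:
  deltas:
    - [[0, 0, 0, 3, 40], [0, 0, 0, 3, 40], [0, 0, 0, 3, 40], [0, 0, 0, 0, 40]]

```text
t: 7.25
eef_pos: [0.4512, 0.0429, 0.1967]
tcp_rot: [[0.485, 0.875, 0.0], [0.875, -0.485, -0.0], [-0.0, 0.0, -1.0]]
ft_force: [0.6, -0.1, 4.6]
width: 0.0432
```

```bash
python3 st.py; python3 - <<'E'
from h import *
im=imaging.camera("side");crop(im,170,140,270,230,7,f"pics/s3.png")
E
```

```text
7.25 [0.4512 0.0429 0.1967] yaw x 61.02 F [ 0.6 -0.1  4.6] T [-0.072  0.017  0.04 ] q7 -16.3 w 0.0432
```

View pics/s3.png

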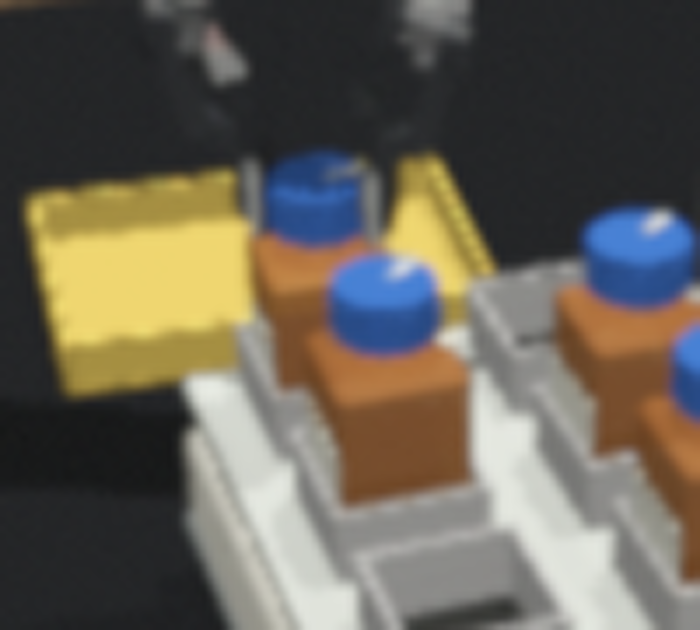

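>>> drive_tool:
  deltas:
    - [[0, 0, 0, 2, 40], [0, 0, 0, 2, 40], [0, 0, 0, 0, 40]]

```text
t: 7.68
eef_pos: [0.4512, 0.043, 0.1967]
tcp_rot: [[0.545, 0.838, 0.0], [0.838, -0.545, -0.0], [0.0, 0.0, -1.0]]
ft_force: [0.5, -0.2, 5.6]
width: 0.0436
```

```bash
python3 st.py
```

```text
7.675 [0.4512 0.043  0.1967] yaw x 56.98 F [ 0.5 -0.2  5.6] T [-0.084 -0.023  0.057] q7 -19.5 w 0.0436
```

>>> drive_tool:
  deltas:
    - [[0, 0, 0, 2, 40], [0, 0, 0, 0, 40]]

```text
t: 7.92
eef_pos: [0.4511, 0.043, 0.1967]
tcp_rot: [[0.574, 0.819, 0.0], [0.819, -0.574, -0.0], [0.0, 0.0, -1.0]]
ft_force: [-0.1, -0.3, 5.8]
width: 0.043
```

```bash
python3 st.py;python3 - <<'E'
from h import *
im=imaging.camera("side");crop(im,170,140,270,230,7,f"pics/s4.png")
print(capangle(im,"side",CAPS["A"]))
E
```

```text
7.925 [0.4511 0.043  0.1967] yaw x 54.98 F [-0.1 -0.3  5.8] T [-0.078 -0.022  0.047] q7 -21.1 w 0.043
((np.float64(0.9174858506269031), 18, np.float64(0.7999999999999996), np.float64(-0.40000000000000013)), [18, 16, 22, 24, 16, 22, 26, 14])
```

View pics/s4.png

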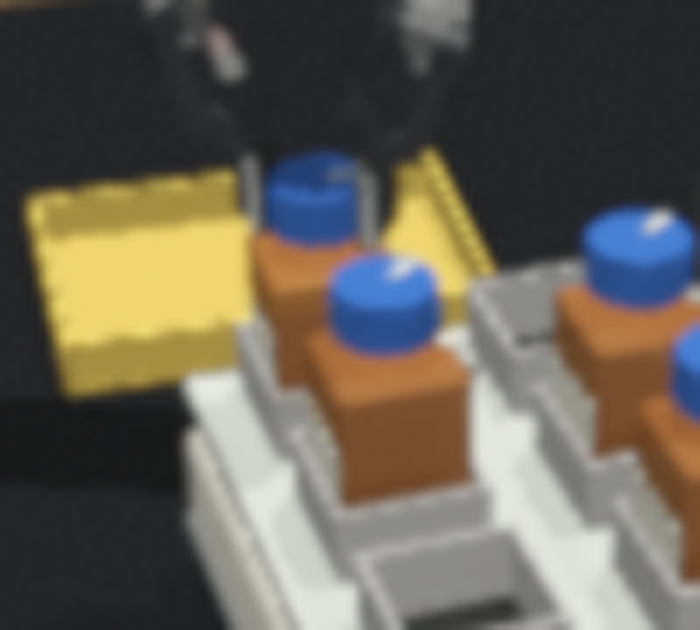

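>>> drive_tool:
  deltas:
    - [[0, 0, 0, 0, 73], [0, 0, 0, 0, 73], [0, 0, 0, 0, 73], [0, 0, -2, 0, 73], [0, 0, -3, 0, 73], [0, 0, -3, 0, 73], [6, 0, -2, 0, 73], [6, 0, 0, 0, 73], [0, 0, 0, 0, 73]]

```text
t: 9.1
eef_pos: [0.5203, 0.1469, 0.2945]
tcp_rot: [[0.565, 0.825, -0.001], [0.825, -0.565, 0.001], [0.0, -0.001, -1.0]]
ft_force: [0.9, -0.9, -0.5]
width: 0.0625
```

```bash
python3 st.py;python3 - <<'E'
from h import *
for n in M:
    im=imaging.camera(n);cv2.imwrite(f"pics/{n}5.png",im[:,:,::-1]);crop(im,*((170,140,310,230) if n=="side" else (190,165,330,255)),5,f"pics/{n}5c.png")
    for k in CAPS: print(k,n,capangle(im,n,CAPS[k]))
E
```

```text
9.1 [0.5203 0.1469 0.2945] yaw x 55.57 F [ 0.9 -0.9 -0.5] T [-0.07   0.017 -0.014] q7 -34.9 w 0.0625
A side ((np.float64(0.9739083500437568), -8, np.float64(0.7999999999999996), np.float64(-0.6000000000000001)), [-8, -10, -10, -2, -6, -8, -12, -12])
B side ((np.float64(0.8941021819889525), -38, np.float64(0.3999999999999997), np.float64(0.3999999999999997)), [-38, -30, -30, -38, -32, -44, -38, -34])
C side ((np.float64(0.9810489877601216), -36, np.float64(0.7999999999999996), np.float64(-0.6000000000000001)), [-36, -34, -32, -32, -38, -36, -34, -32])
D side ((np.float64(0.9546482447091097), -40, np.float64(0.5999999999999996), np.float64(-0.6000000000000001)), [-40, -42, -44, -38, -38, -36, -42, -36])
A top ((np.float64(0.9400223969290407), -16, np.float64(0.19999999999999973), np.float64(-0.8)), [-16, -14, -14, -16, -14, -12, -14, -14])
B top ((np.float64(0.9538954364224494), -32, np.float64(-0.40000000000000013), np.float64(-0.40000000000000013)), [-32, -32, -32, -34, -32, -36, -36, -36])
C top ((np.float64(0.9457781403527361), -34, np.float64(-0.20000000000000018), np.float64(-0.6000000000000001)), [-34, -36, -32, -32, -34, -34, -36, -32])
D top ((np.float64(0.9522578271510259), -36, np.float64(-0.40000000000000013), np.float64(-0.6000000000000001)), [-36, -34, -34, -32, -34, -38, -28, -26])
```

View pics/side5c.png

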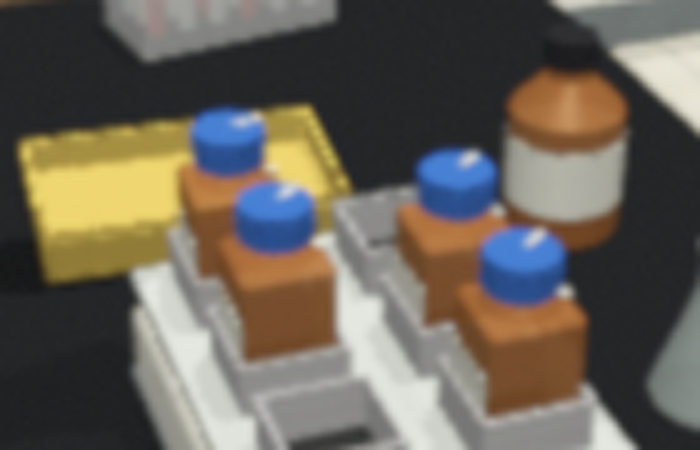

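View pics/top5c.png

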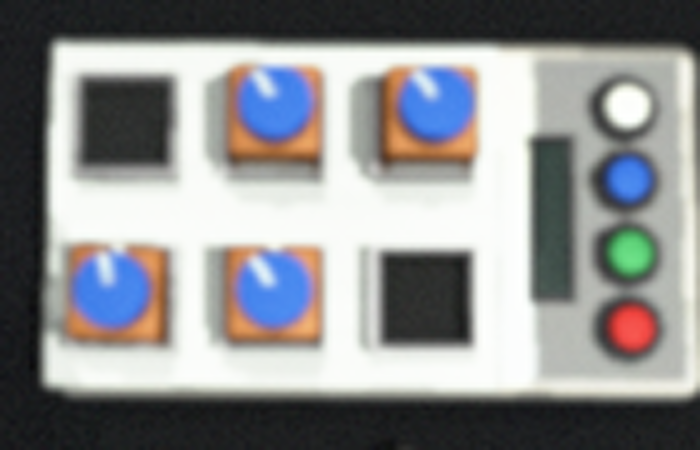

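>>> drive_tool:
  deltas:
    - [[0, 0, 0, 9.25, 73], [0, 0, 0, 9.25, 73], [0, 0, 0, 9.25, 73], [0, 0, 0, 9.25, 73], [0, 0, 0, 9.25, 73], [0, 0, 0, 9.25, 73], [0, 0, 0, 0, 73], [0, 0, 0, 0, 73]]
  grip_force: 40

```text
t: 10.2
eef_pos: [0.519, 0.1401, 0.2962]
tcp_rot: [[1.0, -0.007, -0.0], [-0.007, -1.0, 0.0], [-0.0, -0.0, -1.0]]
ft_force: [0.7, 0.1, 0.9]
width: 0.0622
```

```bash
python3 st.py; python3 -c "
import cv2
from h import tray
print(tray(cv2.imread('pics/top5.png')[:,:,::-1].copy()))"
```

```text
10.2 [0.519  0.1401 0.2962] yaw x -0.43 F [0.7 0.1 0.9] T [ 0.017 -0.03  -0.031] q7 -81.7 w 0.0622
(((471.99029541015625, 422.88360595703125), (21.359291076660156, 184.2084503173828), 84.95326232910156), array([472.2, 425.9]))
```

>>> drive_tool:
  deltas:
    - [[-1.69, 2.42, 0, 0.0, 73], [-1.69, 2.42, 0, 0, 73], [-1.68, 2.42, 0, 0, 73], [-1.68, 2.41, 0, 0, 73], [0, 0, 0, 0, 73], [0, 0, 1.5, 0, 73], [0, 0, 1.5, 0, 73], [0, 0, 1.5, 0, 73], [0, 0, 0, 0, 73], [0, 0, 0, 0, 73]]

```text
t: 11.45
eef_pos: [0.4515, 0.0448, 0.2511]
tcp_rot: [[1.0, -0.008, 0.0], [-0.008, -1.0, -0.001], [0.0, 0.001, -1.0]]
ft_force: [0.0, 0.1, 0.1]
width: 0.0622
```

```bash
python3 st.py
```

```text
11.45 [0.4515 0.0448 0.2511] yaw x -0.47 F [0.  0.1 0.1] T [-0.015  0.017 -0.014] q7 -71.7 w 0.0622
```

Down 5.45 cm and grip.

>>> drive_tool:
  deltas:
    - [[0, 0.14, 1.4, 0, 73], [0, 0, 1.4, 0, 73], [0, 0, 1.4, 0, 73], [0, 0, 1.25, 0, 73], [0, 0, 0, 0, 73], [0, 0, 0, 0, 40], [0, 0, 0, 0, 40], [0, 0, 0, 0, 40], [0, 0, 0, 0, 40], [0, 0, 0, 0, 40], [0, 0, -1, 0, 40], [0, 0, -1, 0, 40], [0, 0, -1, 0, 40], [0, 0, -1, 0, 40], [0, 0, -1.5, 0, 40], [0, 0, -1.5, 0, 40], [0, 0, 0, 0, 40]]
  grip_force: 40

```text
t: 13.58
eef_pos: [0.4521, 0.0434, 0.268]
tcp_rot: [[1.0, -0.008, 0.003], [-0.008, -1.0, 0.001], [0.003, -0.001, -1.0]]
ft_force: [-0.2, 0.4, -2.9]
width: 0.0428
```

```bash
python3 st.py;python3 - <<'E'
from h import *
for n in M:
    im=imaging.camera(n);cv2.imwrite(f"pics/{n}6.png",im[:,:,::-1])
print(tray(im))
E
```

```text
13.575 [0.4521 0.0434 0.268 ] yaw x -0.45 F [-0.2  0.4 -2.9] T [-0.012  0.038  0.002] q7 -72.8 w 0.0428
(((494.3243103027344, 338.64801025390625), (185.81175231933594, 250.800048828125), 84.80845642089844), array([492.6, 339. ]))
```

View pics/side6.png

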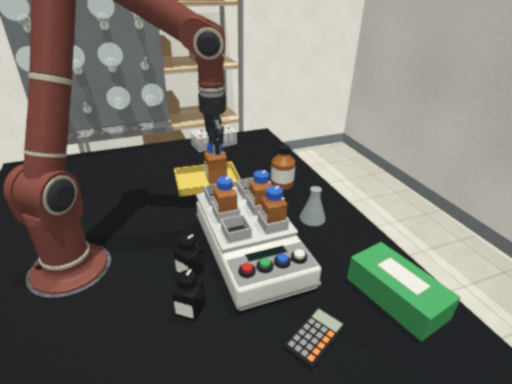

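View pics/top6.png

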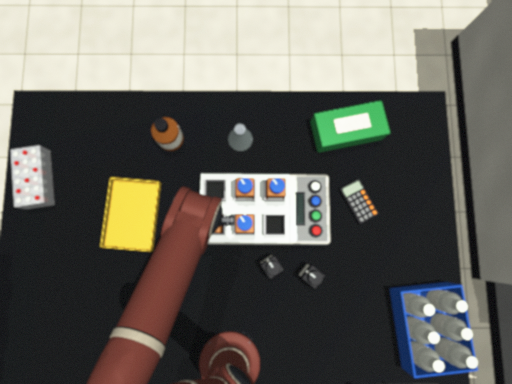

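>>> drive_tool:
  deltas:
    - [[0.89, -2.45, -0.3, 0, 40], [0.89, -2.45, -0.3, 0, 40], [0.89, -2.45, -0.3, 0, 40], [0.89, -2.45, 0, 0, 40], [0.89, -2.45, 0, 0, 40], [0.89, -2.45, 0, 0, 40], [0.89, -2.45, 0, 0, 40], [0.89, -2.45, 0, 0, 40], [0.89, -2.45, 0, 0, 40], [0.89, -2.45, 0, 0, 40], [0.89, -2.45, 0, 0, 40], [0.89, -2.45, 0, 0, 40], [0, 0, 0, 2.4, 40], [0, 0, 0, 2.4, 40], [0, 0, 0, 0, 40], [0, 0, 0, 0, 40]]

```text
t: 15.68
eef_pos: [0.5603, 0.3358, 0.2758]
tcp_rot: [[0.996, -0.093, -0.0], [-0.093, -0.996, -0.0], [-0.0, 0.0, -1.0]]
ft_force: [0.5, 0.6, -3.6]
width: 0.0425
```

```bash
python3 st.py;python3 - <<'E'
from h import *
for n in M:
    im=imaging.camera(n);crop(im,*((130,90,290,210) if n=="side" else (60,110,220,260)),4,f"pics/{n}7.png")
E
```

```text
15.675 [0.5603 0.3358 0.2758] yaw x -5.33 F [ 0.5  0.6 -3.6] T [0.044 0.037 0.016] q7 -101.6 w 0.0425
```

View pics/side7.png

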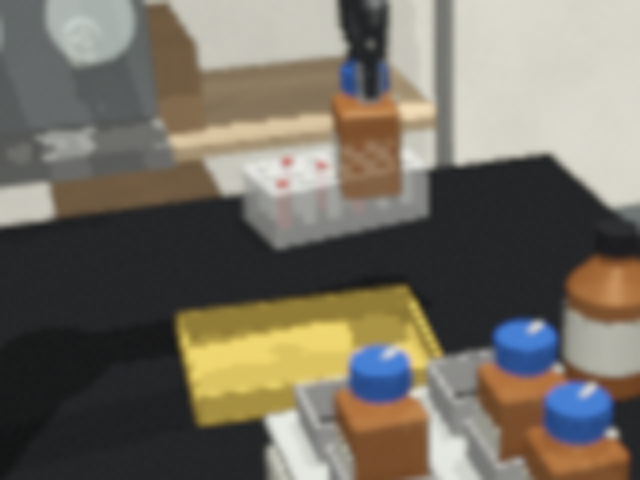

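View pics/top7.png

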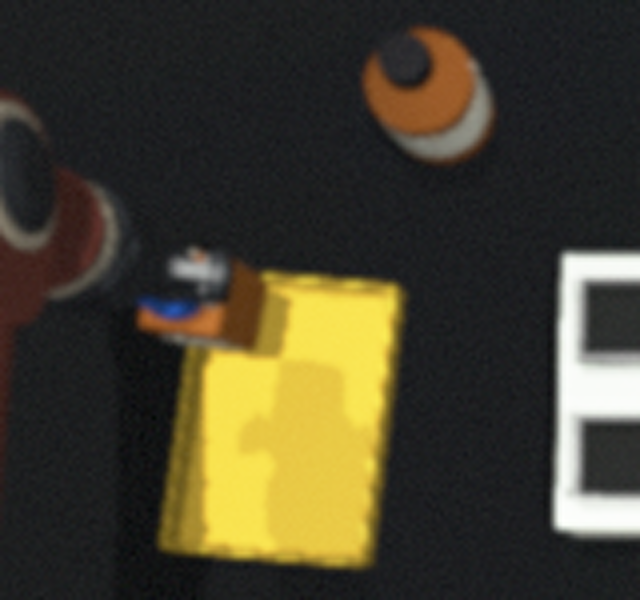

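>>> drive_tool:
  deltas:
    - [[0, 0, 2, 0, 40], [0, 0, 2, 0, 40], [0, 0, 2, 0, 40], [0, 0, 2, 0, 40], [0, 0, 2, 0, 40], [0, 0, 2, 0, 40], [0, 0, 2, 0, 40], [0, 0, 1.5, 0, 40], [0, 0, 1, 0, 40], [0, 0, 0.7, 0, 40], [0, 0, 0.5, 0, 40], [0, 0, 0.3, 0, 40], [0, 0, 0, 0, 40], [0, 0, 0, 0, 40]]

```text
t: 17.52
eef_pos: [0.5606, 0.3367, 0.0959]
tcp_rot: [[0.996, -0.092, 0.001], [-0.092, -0.996, 0.0], [0.001, -0.0, -1.0]]
ft_force: [1.2, 0.3, -3.9]
width: 0.0429
```

```bash
python3 st.py;python3 - <<'E'
from h import *
for n in M:
    im=imaging.camera(n);crop(im,*((130,90,290,210) if n=="side" else (60,110,220,260)),4,f"pics/{n}8.png")
E
```

```text
17.525 [0.5606 0.3367 0.0959] yaw x -5.26 F [ 1.2  0.3 -3.9] T [-0.008 -0.027  0.027] q7 -94.1 w 0.0429
```

View pics/side8.png

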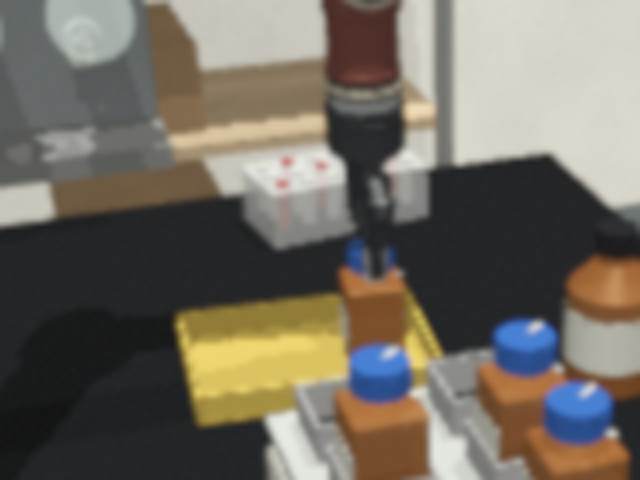

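View pics/top8.png

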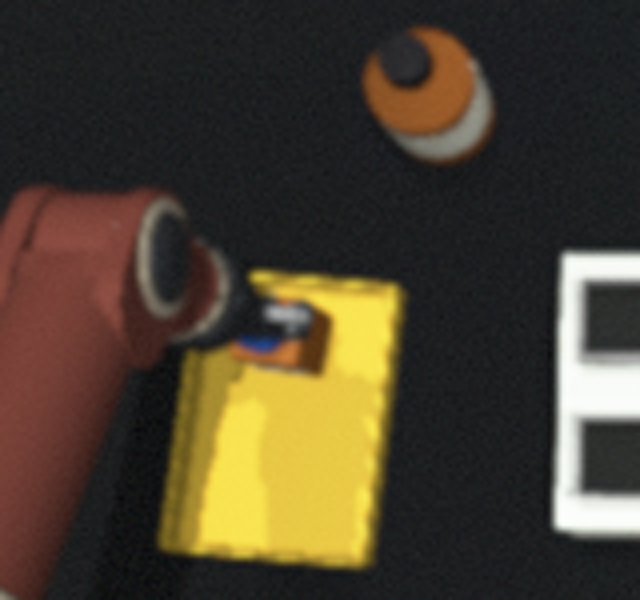

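>>> drive_tool:
  deltas:
    - [[0, 0, 0.1, 0, 40], [0, 0, 0.05, 0, 40], [0, 0, 0, 0, 40], [0, 0, 0, 0, 73], [0, 0, 0, 0, 73], [0, 0, 0, 0, 73], [0, 0, -2, 0, 73], [0, 0, -4, 0, 73], [0, 0, -4, 0, 73], [0, 0, -4, 0, 73], [0, 0, -4, 0, 73], [0, 0, 0, 0, 73]]

```text
t: 19.12
eef_pos: [0.5628, 0.336, 0.2798]
tcp_rot: [[0.996, -0.092, 0.009], [-0.092, -0.996, 0.003], [0.009, -0.004, -1.0]]
ft_force: [0.4, -0.5, 0.2]
width: 0.0622
```

```bash
python3 st.py;python3 - <<'E'
from h import *
for n in M:
    im=imaging.camera(n);crop(im,*((130,90,290,210) if n=="side" else (60,110,220,260)),4,f"pics/{n}9.png")
E
```

```text
19.125 [0.5628 0.336  0.2798] yaw x -5.3 F [ 0.4 -0.5  0.2] T [-0.063  0.057 -0.015] q7 -101.6 w 0.0622
```

View pics/side9.png

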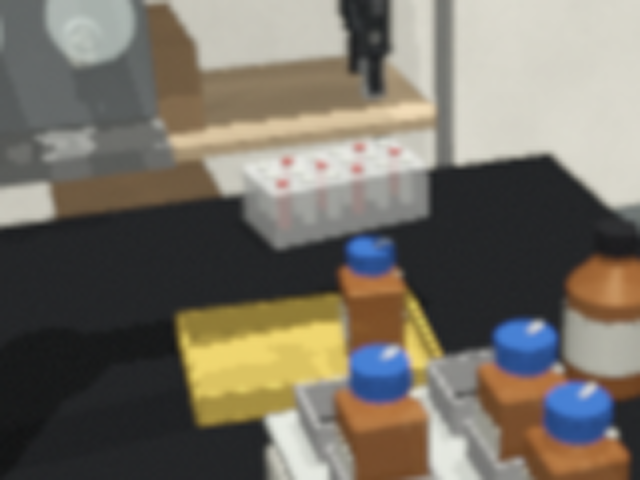

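>>> drive_tool:
  deltas:
    - [[0, 0, -0.5, -5.3, 73], [-0.795, 2.766, 0, 0, 73], [-0.795, 2.766, 0, 0, 73], [-0.795, 2.766, 0, 0, 73], [-0.795, 2.766, 0, 0, 73], [-0.795, 2.766, 0, 0, 73], [-0.795, 2.766, 0, 0, 73], [-0.795, 2.766, 0, 0, 73], [-0.795, 2.766, 0, 0, 73], [-0.795, 2.766, 0, 0, 73], [-0.795, 2.766, 0, 0, 73], [-0.795, 2.766, 0, 0, 73], [-0.795, 2.766, 0, 0, 73], [-0.795, 2.766, 0, 0, 73], [-0.795, 2.766, 0, 0, 73], [0, 0, 1.5, 0, 73], [0, 0, 1.5, 0, 73], [0, 0, 0, 0, 73], [0, 0, 0, 0, 73]]
  grip_force: 20

```text
t: 21.6
eef_pos: [0.4495, -0.05, 0.2488]
tcp_rot: [[1.0, 0.002, -0.001], [0.002, -1.0, -0.0], [-0.001, 0.0, -1.0]]
ft_force: [0.2, 0.3, -0.1]
width: 0.0626
```

```bash
python3 st.py
```

```text
21.6 [ 0.4495 -0.05    0.2488] yaw x 0.12 F [ 0.2  0.3 -0.1] T [-0.001  0.017 -0.042] q7 -59.3 w 0.0626
```

>>> drive_tool:
  deltas:
    - [[0.2, 0.13, 1.3, 0, 73], [0, 0, 1.3, 0, 73], [0, 0, 1.3, 0, 73], [0, 0, 1.3, 0, 73], [0, 0, 0, 0, 73], [0, 0, 0, 0, 73], [0, 0, 0, 0, 40], [0, 0, 0, 0, 40], [0, 0, 0, 0, 40], [0, 0, 0, 0, 40], [0, 0, 0, 0, 40], [0, 0, 0, 4, 40], [0, 0, 0, 4, 40], [0, 0, 0, 4, 40], [0, 0, 0, 4, 40], [0, 0, 0, 4, 40], [0, 0, 0, 0, 40], [0, 0, 0, 0, 40]]

```text
t: 23.85
eef_pos: [0.4522, -0.052, 0.1975]
tcp_rot: [[0.94, -0.34, 0.002], [-0.34, -0.94, -0.0], [0.002, -0.0, -1.0]]
ft_force: [2.5, 2.5, 5.4]
width: 0.0435
```

```bash
python3 st.py
```

```text
23.85 [ 0.4522 -0.052   0.1975] yaw x -19.89 F [2.5 2.5 5.4] T [ 0.33  -0.2    0.033] q7 -69.7 w 0.0435
```

>>> drive_tool:
  deltas:
    - [[0, 0, 0, 3, 40], [0, 0, 0, 3, 40], [0, 0, 0, 0, 40]]

```text
t: 24.22
eef_pos: [0.4522, -0.052, 0.1975]
tcp_rot: [[0.9, -0.437, 0.002], [-0.437, -0.9, -0.0], [0.002, -0.001, -1.0]]
ft_force: [1.7, 1.7, 5.9]
width: 0.0435
```

```bash
python3 st.py
```

```text
24.225 [ 0.4522 -0.052   0.1975] yaw x -25.9 F [1.7 1.7 5.9] T [ 0.399 -0.204  0.06 ] q7 -74.3 w 0.0435
```

>>> drive_tool:
  deltas:
    - [[0, 0, 0, 3, 40], [0, 0, 0, 3, 40], [0, 0, 0, 0, 40]]

```text
t: 24.6
eef_pos: [0.4522, -0.0519, 0.1975]
tcp_rot: [[0.849, -0.528, 0.002], [-0.528, -0.849, -0.0], [0.002, -0.001, -1.0]]
ft_force: [1.0, 2.7, 6.6]
width: 0.043
```

```bash
python3 st.py
```

```text
24.6 [ 0.4522 -0.0519  0.1975] yaw x -31.89 F [1.  2.7 6.6] T [ 0.39  -0.167  0.075] q7 -78.9 w 0.043
```

>>> drive_tool:
  deltas:
    - [[0, 0, 0, 2, 40], [0, 0, 0, 2, 40], [0, 0, 0, 0, 40]]

```text
t: 24.98
eef_pos: [0.4522, -0.0519, 0.1975]
tcp_rot: [[0.81, -0.587, 0.002], [-0.587, -0.81, 0.0], [0.001, -0.001, -1.0]]
ft_force: [1.1, 1.9, 5.7]
width: 0.0434
```

```bash
python3 st.py
```

```text
24.975 [ 0.4522 -0.0519  0.1975] yaw x -35.93 F [1.1 1.9 5.7] T [ 0.392 -0.211 -0.006] q7 -81.9 w 0.0434
```

>>> drive_tool:
  deltas:
    - [[0, 0, 0, 2, 40], [0, 0, 0, 1, 40], [0, 0, 0, 0, 40]]

```text
t: 25.35
eef_pos: [0.4522, -0.0518, 0.1975]
tcp_rot: [[0.778, -0.628, 0.002], [-0.628, -0.778, 0.0], [0.001, -0.001, -1.0]]
ft_force: [1.5, 4.0, 6.7]
width: 0.043
```

```bash
python3 st.py
```

```text
25.35 [ 0.4522 -0.0518  0.1975] yaw x -38.91 F [1.5 4.  6.7] T [ 0.435 -0.216  0.042] q7 -84.2 w 0.043
```

>>> drive_tool:
  deltas:
    - [[0, 0, 0, 0, 73], [0, 0, 0, 0, 73], [0, 0, 0, 0, 73], [0, 0, -2, 0, 73], [0, 0, -3, 0, 73], [0, 0, -3, 0, 73], [0, -4, -2, 0, 73], [0, -5, 0, 0, 73], [0, -5, 0, 0, 73], [0, -5, 0, 0, 73], [0, 0, 0, 0, 73]]

```text
t: 26.72
eef_pos: [0.5722, 0.1004, 0.295]
tcp_rot: [[0.783, -0.622, -0.002], [-0.622, -0.783, -0.0], [-0.001, 0.002, -1.0]]
ft_force: [0.2, -1.0, 0.3]
width: 0.0624
```

```bash
cat > look.py <<'E'
import sys
from h import *
t=sys.argv[1]
for n in M:
    im=imaging.camera(n);cv2.imwrite(f"pics/{n}{t}.png",im[:,:,::-1]);crop(im,*((170,140,310,230) if n=="side" else (190,165,330,255)),5,f"pics/{n}{t}c.png")
    for k in CAPS: 
        if k!="A":print(k,n,capangle(im,n,CAPS[k]))
print(tray(im))
E
python3 st.py; python3 look.py 10
```

```text
26.725 [0.5722 0.1004 0.295 ] yaw x -38.48 F [ 0.2 -1.   0.3] T [-0.017  0.043 -0.01 ] q7 -106.9 w 0.0624
B side ((np.float64(0.936343605209871), -8, np.float64(0.7999999999999996), np.float64(-0.6000000000000001)), [-8, -8, -12, -12, -20, -16, -20, -10])
C side ((np.float64(0.9811075363055538), -34, np.float64(0.7999999999999996), np.float64(-0.8)), [-34, -36, -32, -32, -38, -36, -34, -32])
D side ((np.float64(0.9553787902764513), -40, np.float64(0.5999999999999996), np.float64(-0.6000000000000001)), [-40, -42, -44, -38, -38, -36, -36, -42])
B top ((np.float64(0.9467417862976408), -12, np.float64(-2.220446049250313e-16), np.float64(-0.8)), [-12, -14, -16, -12, -14, -12, -10, -12])
C top ((np.float64(0.945925198854373), -34, np.float64(-0.20000000000000018), np.float64(-0.6000000000000001)), [-34, -36, -32, -32, -34, -34, -36, -32])
D top ((np.float64(0.9540261745074327), -36, np.float64(-0.40000000000000013), np.float64(-0.6000000000000001)), [-36, -34, -34, -32, -34, -38, -28, -26])
(((425.5069580078125, 260.16217041015625), (51.955963134765625, 143.20761108398438), 65.09870147705078), array([414. , 273.1]))
```

View pics/side10c.png

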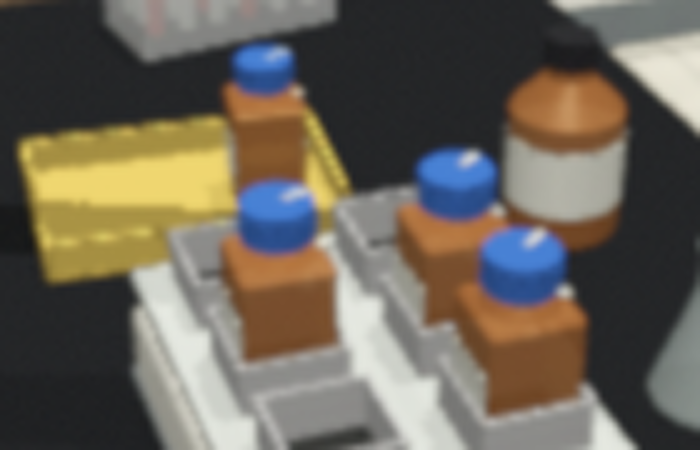

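View pics/top10c.png

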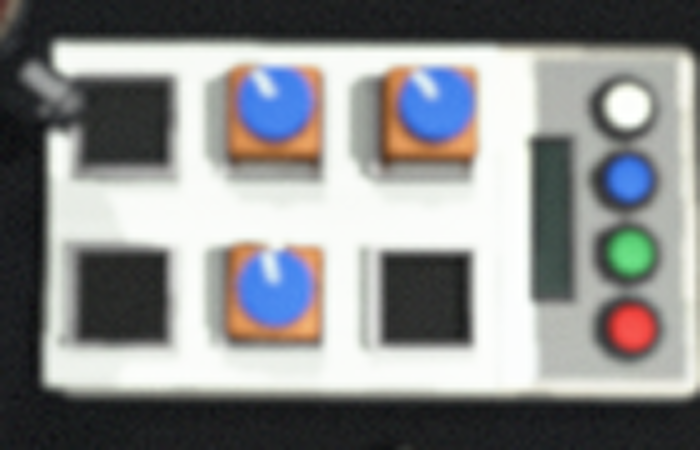

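>>> drive_tool:
  deltas:
    - [[0, 0, 0, -9.6, 73], [0, 0, 0, -9.6, 73], [0, 0, 0, -9.6, 73], [0, 0, 0, -9.6, 73], [0, 0, 0, 0, 73], [-3, 3.8, 0, 0, 73], [-3, 3.8, 0, 0, 73], [-3, 3.8, 0, 0, 73], [-3, 3.8, 0, 0, 73], [0, 0, 1.5, 0, 73], [0, 0, 1.5, 0, 73], [0, 0, 1.5, 0, 73], [0, 0, 0, 0, 73], [0, 0, 0, 0, 73]]
  grip_force: 40

```text
t: 28.58
eef_pos: [0.4497, -0.055, 0.252]
tcp_rot: [[1.0, -0.009, -0.0], [-0.009, -1.0, -0.001], [-0.0, 0.001, -1.0]]
ft_force: [-0.4, -0.5, -0.1]
width: 0.0619
```

```bash
python3 st.py
```

```text
28.575 [ 0.4497 -0.055   0.252 ] yaw x -0.54 F [-0.4 -0.5 -0.1] T [-0.043 -0.023 -0.006] q7 -58.3 w 0.0619
```

>>> drive_tool:
  deltas:
    - [[0.25, -0.32, 1.2, 0, 73], [0, 0, 1.4, 0, 73], [0, 0, 1.4, 0, 73], [0, 0, 1.45, 0, 73], [0, 0, 0, 0, 73], [0, 0, 0, 0, 73], [0, 0, 0, 0, 40], [0, 0, 0, 0, 40], [0, 0, 0, 0, 40], [0, 0, 0, 0, 40], [0, 0, 0, 0, 40], [0, 0, -1, 0, 40], [0, 0, -1, 0, 40], [0, 0, -1, 0, 40], [0, 0, -1, 0, 40], [0, 0, -2, 0, 40], [0, 0, -2, 0, 40], [0, 0, 0, 0, 40]]
  grip_force: 40

```text
t: 30.82
eef_pos: [0.4527, -0.0524, 0.2789]
tcp_rot: [[1.0, -0.01, 0.004], [-0.01, -1.0, -0.0], [0.004, 0.0, -1.0]]
ft_force: [-0.7, -0.3, -3.5]
width: 0.0428
```

```bash
python3 st.py; python3 look.py 11 | tail -1
```

```text
30.825 [ 0.4527 -0.0524  0.2789] yaw x -0.55 F [-0.7 -0.3 -3.5] T [0.014 0.06  0.032] q7 -60.7 w 0.0428
(((494.34375, 338.7997741699219), (186.07672119140625, 250.36643981933594), 85.0025634765625), array([483.7, 337.9]))
```

View pics/side11.png

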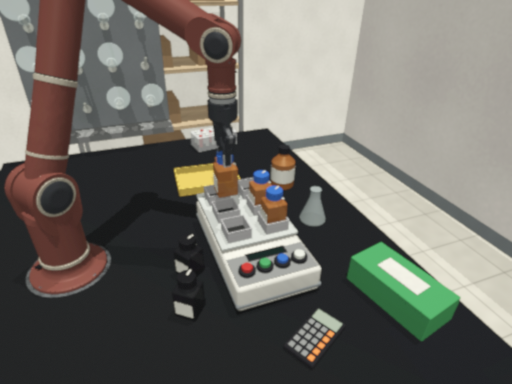

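View pics/top11.png

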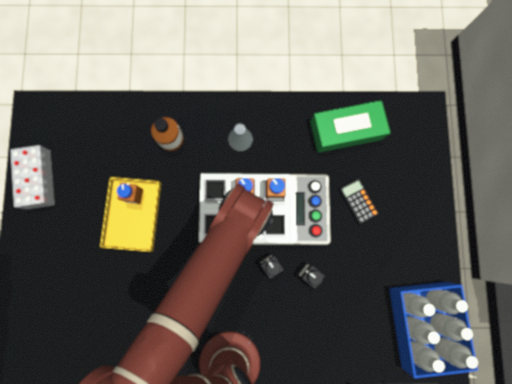

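>>> drive_tool:
  deltas:
    - [[-0.18, -2.67, 0, 0, 40], [-0.18, -2.67, 0, 0, 40], [-0.18, -2.67, 0, 0, 40], [-0.18, -2.67, 0, 0, 40], [-0.18, -2.67, 0, 0, 40], [-0.18, -2.67, 0, 0, 40], [-0.18, -2.67, 0, 0, 40], [-0.18, -2.67, 0, 0, 40], [-0.18, -2.67, 0, 0, 40], [-0.18, -2.67, 0, 0, 40], [-0.18, -2.67, 0, 0, 40], [-0.18, -2.67, 0, 0, 40], [-0.18, -2.67, 0, 0, 40], [-0.18, -2.67, 0, 0, 40], [-0.18, -2.67, 0, 0, 40], [0, 0, 0, 2.4, 40], [0, 0, 0, 2.4, 40], [0, 0, 0, 0, 40], [0, 0, 0, 0, 40]]

```text
t: 33.3
eef_pos: [0.4289, 0.348, 0.2776]
tcp_rot: [[0.995, -0.095, -0.0], [-0.095, -0.995, -0.0], [-0.0, 0.0, -1.0]]
ft_force: [0.1, -0.4, -3.1]
width: 0.0426
```

```bash
python3 st.py;python3 - <<'E'
from h import *
for n in M:
    im=imaging.camera(n);crop(im,*((130,90,290,210) if n=="side" else (60,110,220,260)),4,f"pics/{n}12.png")
E
```

```text
33.3 [0.4289 0.348  0.2776] yaw x -5.44 F [ 0.1 -0.4 -3.1] T [-0.01   0.009 -0.001] q7 -106.4 w 0.0426
```

View pics/side12.png

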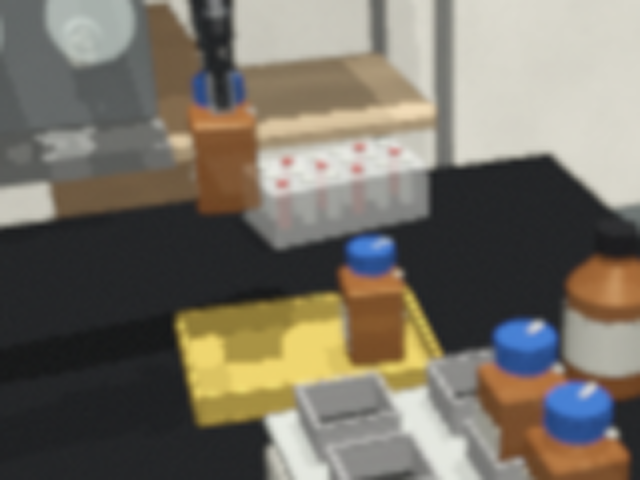

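View pics/top12.png

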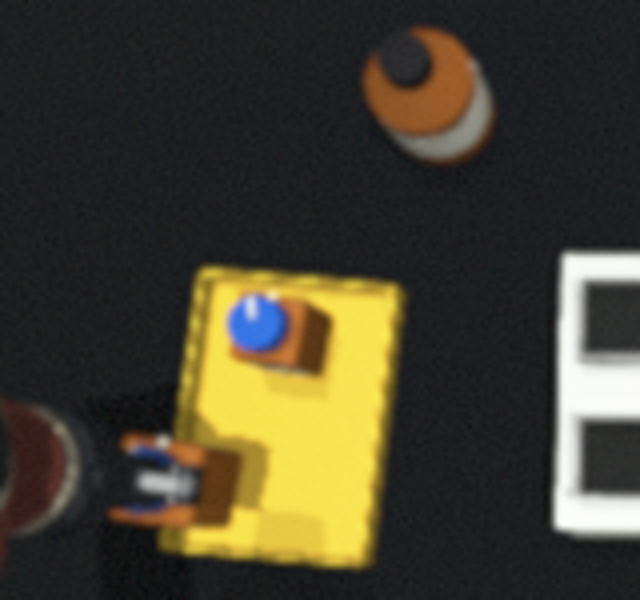

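>>> drive_tool:
  deltas:
    - [[0, 0, 2, 0, 40], [0, 0, 2, 0, 40], [0, 0, 2, 0, 40], [0, 0, 2, 0, 40], [0, 0, 2, 0, 40], [0, 0, 2, 0, 40], [0, 0, 2, 0, 40], [0, 0, 1.5, 0, 40], [0, 0, 1, 0, 40], [0, 0, 0.7, 0, 40], [0, 0, 0.5, 0, 40], [0, 0, 0.4, 0, 40], [0, 0, 0.1, 0, 40], [0, 0, 0, 0, 40], [0, 0, 0, 0, 40]]

```text
t: 35.28
eef_pos: [0.4292, 0.3492, 0.0963]
tcp_rot: [[0.996, -0.093, 0.001], [-0.093, -0.996, 0.001], [0.001, -0.001, -1.0]]
ft_force: [-0.9, 0.6, 1.9]
width: 0.0431
```

```bash
python3 st.py
```

```text
35.275 [0.4292 0.3492 0.0963] yaw x -5.35 F [-0.9  0.6  1.9] T [0.046 0.133 0.015] q7 -95.0 w 0.0431
```

Touching down (force flipped to +1.9 N). Release and lift.

>>> drive_tool:
  deltas:
    - [[0, 0, 0, 0, 73], [0, 0, 0, 0, 73], [0, 0, 0, 0, 73], [0, 0, -2, 0, 73], [0, 0, -4, 0, 73], [0, 0, -4, 0, 73], [0, 0, -4, 0, 73], [0, 0, -4.5, 0, 73], [0, 0, 0, -5.3, 73], [0, 0, 0, 0, 73]]
  grip_force: 20

```text
t: 36.52
eef_pos: [0.4287, 0.3487, 0.2809]
tcp_rot: [[1.0, -0.002, -0.0], [-0.002, -1.0, 0.001], [-0.0, -0.001, -1.0]]
ft_force: [-0.1, -1.4, 0.4]
width: 0.0623
```

```bash
python3 st.py;python3 - <<'E'
from h import *
for n in M:
    im=imaging.camera(n);crop(im,*((130,90,290,210) if n=="side" else (60,110,220,260)),4,f"pics/{n}13.png")
E
```

```text
36.525 [0.4287 0.3487 0.2809] yaw x -0.13 F [-0.1 -1.4  0.4] T [-0.021  0.025 -0.059] q7 -102.3 w 0.0623
```

View pics/side13.png

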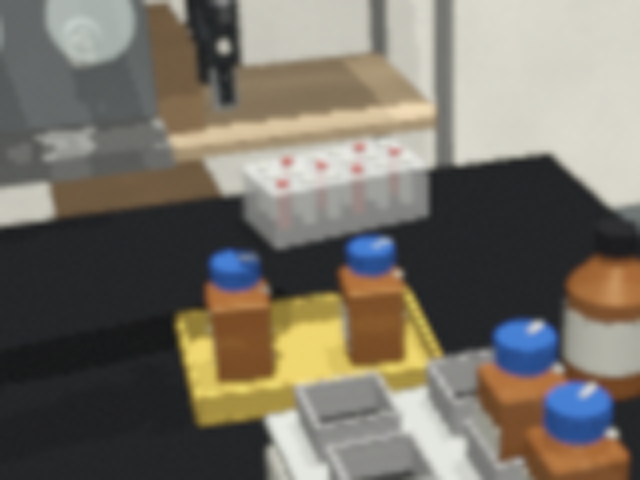

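>>> drive_tool:
  deltas:
    - [[0.885, 2.67, 0, 0, 73], [0.885, 2.67, 0, 0, 73], [0.885, 2.67, 0, 0, 73], [0.885, 2.67, 0, 0, 73], [0.885, 2.67, 0, 0, 73], [0.885, 2.67, 0, 0, 73], [0.885, 2.67, 0, 0, 73], [0.885, 2.67, 0, 0, 73], [0.885, 2.67, 0, 0, 73], [0.885, 2.67, 0, 0, 73], [0.885, 2.67, 0, 0, 73], [0.885, 2.67, 0, 0, 73], [0.885, 2.67, 0, 0, 73], [0.885, 2.67, 0, 0, 73], [0.885, 2.67, 0, 0, 73], [0, 0, 1.5, 0, 73], [0, 0, 1.5, 0, 73], [0, 0, 0, 0, 73], [0, 0, 0, 0, 73]]
  grip_force: 20

```text
t: 39.0
eef_pos: [0.5611, -0.0508, 0.2504]
tcp_rot: [[1.0, 0.0, -0.0], [0.0, -1.0, 0.0], [-0.0, -0.0, -1.0]]
ft_force: [0.3, -0.1, -0.2]
width: 0.0625
```

```bash
python3 st.py
```

```text
39.0 [ 0.5611 -0.0508  0.2504] yaw x 0.02 F [ 0.3 -0.1 -0.2] T [-0.037  0.033  0.082] q7 -58.4 w 0.0625
```

>>> drive_tool:
  deltas:
    - [[0.05, 0.12, 1.35, 0, 73], [0, 0, 1.35, 0, 73], [0, 0, 1.35, 0, 73], [0, 0, 1.3, 0, 73], [0, 0, 0, 0, 73], [0, 0, 0, 0, 73], [0, 0, 0, 0, 40], [0, 0, 0, 0, 40], [0, 0, 0, 0, 40], [0, 0, 0, 0, 40], [0, 0, 0, 0, 40], [0, 0, 0, 4, 40], [0, 0, 0, 4, 40], [0, 0, 0, 4, 40], [0, 0, 0, 4, 40], [0, 0, 0, 4, 40], [0, 0, 0, 4, 40], [0, 0, 0, 0, 40], [0, 0, 0, 0, 40]]

```text
t: 41.38
eef_pos: [0.5619, -0.0527, 0.1977]
tcp_rot: [[0.913, -0.407, 0.001], [-0.407, -0.913, 0.001], [0.001, -0.001, -1.0]]
ft_force: [-0.5, 1.7, 5.5]
width: 0.0431
```

```bash
python3 st.py
```

```text
41.375 [ 0.5619 -0.0527  0.1977] yaw x -24.04 F [-0.5  1.7  5.5] T [ 0.382  0.176 -0.007] q7 -74.7 w 0.0431
```

>>> drive_tool:
  deltas:
    - [[0, 0, 0, 3, 40], [0, 0, 0, 3, 40], [0, 0, 0, 0, 40]]

```text
t: 41.75
eef_pos: [0.5619, -0.0527, 0.1977]
tcp_rot: [[0.866, -0.501, 0.001], [-0.501, -0.866, 0.0], [0.001, -0.001, -1.0]]
ft_force: [-0.9, 1.7, 5.1]
width: 0.0435
```

```bash
python3 st.py
```

```text
41.75 [ 0.5619 -0.0527  0.1977] yaw x -30.06 F [-0.9  1.7  5.1] T [ 0.42   0.165 -0.098] q7 -79.6 w 0.0435
```

>>> drive_tool:
  deltas:
    - [[0, 0, 0, 2, 40], [0, 0, 0, 2, 40], [0, 0, 0, 0, 40]]

```text
t: 42.12
eef_pos: [0.5619, -0.0528, 0.1977]
tcp_rot: [[0.829, -0.56, 0.001], [-0.56, -0.829, 0.0], [0.0, -0.001, -1.0]]
ft_force: [-1.0, 2.1, 6.0]
width: 0.0433
```

```bash
python3 st.py
```

```text
42.125 [ 0.5619 -0.0528  0.1977] yaw x -34.05 F [-1.   2.1  6. ] T [ 0.384  0.181 -0.098] q7 -82.9 w 0.0433
```

>>> drive_tool:
  deltas:
    - [[0, 0, 0, 2, 40], [0, 0, 0, 2, 40], [0, 0, 0, 0, 40]]

```text
t: 42.5
eef_pos: [0.5624, -0.0527, 0.1976]
tcp_rot: [[0.789, -0.615, 0.001], [-0.615, -0.789, -0.001], [0.001, -0.0, -1.0]]
ft_force: [0.3, 1.5, 5.8]
width: 0.0433
```

```bash
python3 st.py
```

```text
42.5 [ 0.5624 -0.0527  0.1976] yaw x -37.93 F [0.3 1.5 5.8] T [ 0.266 -0.092  0.482] q7 -86.1 w 0.0433
```

>>> drive_tool:
  deltas:
    - [[0, 0, 0, 2, 40], [0, 0, 0, 0, 40], [0, 0, 0, 0, 40]]

```text
t: 42.88
eef_pos: [0.5619, -0.0519, 0.1975]
tcp_rot: [[0.767, -0.642, -0.0], [-0.642, -0.767, 0.001], [-0.001, -0.001, -1.0]]
ft_force: [-0.3, 2.4, 7.5]
width: 0.0432
```

```bash
python3 st.py;  python3 look.py 14 | grep "C side"
```

```text
42.875 [ 0.5619 -0.0519  0.1975] yaw x -39.91 F [-0.3  2.4  7.5] T [0.609 0.134 0.44 ] q7 -87.7 w 0.0432
C side ((np.float64(0.7393614444789824), 30, np.float64(-0.6000000000000001), np.float64(-0.8)), [30, 28, 30, 32, 28, 26, 26, 32])
```

View pics/side14c.png

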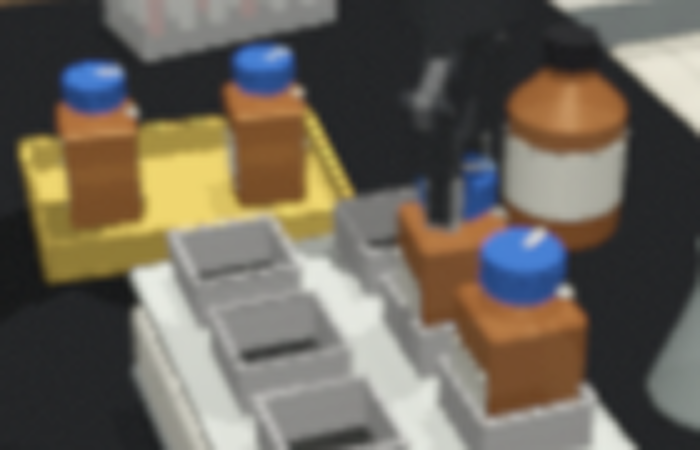

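>>> drive_tool:
  deltas:
    - [[0, 0, 0, 0, 73], [0, 0, 0, 0, 73], [0, 0, 0, 0, 73], [0, 0, -2, 0, 73], [0, 0, -3, 0, 73], [0, 0, -3, 0, 73], [0, -4, -2, 0, 73], [0, -5, 0, 0, 73], [0, -5, 0, 0, 73], [0, 0, 0, 0, 73]]

```text
t: 44.22
eef_pos: [0.6534, 0.0594, 0.2948]
tcp_rot: [[0.771, -0.637, -0.002], [-0.637, -0.771, 0.001], [-0.002, 0.0, -1.0]]
ft_force: [-1.2, -0.8, -0.0]
width: 0.0624
```

```bash
python3 st.py;  python3 look.py 15
```

```text
44.225 [0.6534 0.0594 0.2948] yaw x -39.55 F [-1.2 -0.8 -0. ] T [ 0.046 -0.063 -0.039] q7 -105.7 w 0.0624
B side ((np.float64(0.8684619553965564), 40, np.float64(-2.220446049250313e-16), np.float64(0.7999999999999996)), [40, 38, 36, 40, 38, 36, 36, 34])
C side ((np.float64(0.9844670079190054), 4, np.float64(0.7999999999999996), np.float64(-0.40000000000000013)), [4, 6, 8, 6, -6, -8, 2, -4])
D side ((np.float64(0.956030318964514), -40, np.float64(0.5999999999999996), np.float64(-0.6000000000000001)), [-40, -38, -36, -36, -34, -40, -42, -44])
B top ((np.float64(0.13302170838982158), -70, np.float64(0.5999999999999996), np.float64(0.7999999999999996)), [-70, -70, -70, -70, -70, -70, -70, -70])
C top ((np.float64(0.9420717627766226), 2, np.float64(-2.220446049250313e-16), np.float64(-0.8)), [2, 6, 4, 2, 4, 2, 4, 0])
D top ((np.float64(0.9537391997551884), -36, np.float64(-0.40000000000000013), np.float64(-0.6000000000000001)), [-36, -34, -34, -32, -34, -38, -28, -26])
(((424.2889404296875, 260.7252197265625), (54.88864517211914, 144.58908081054688), 63.31446838378906), array([413.9, 273.9]))
```

View pics/side15c.png

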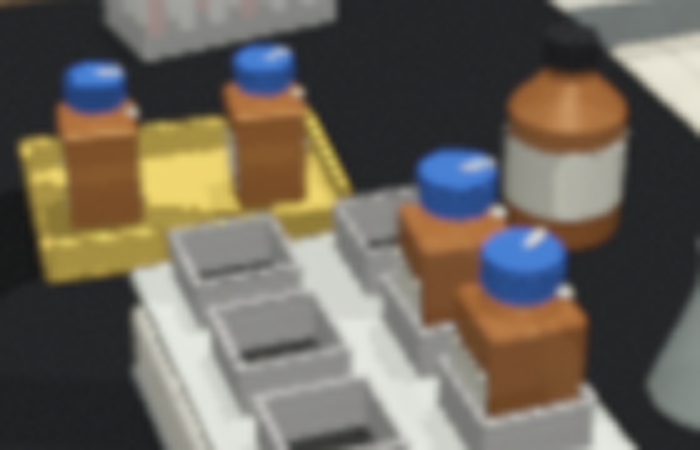

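View pics/top15c.png

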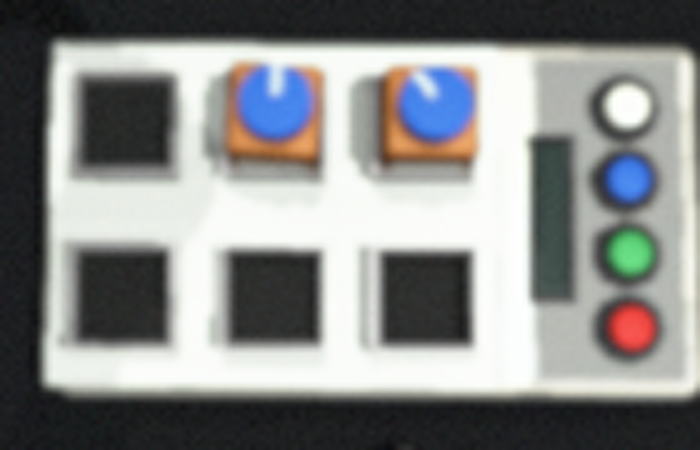

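>>> drive_tool:
  deltas:
    - [[0, 0, 0, -9.9, 73], [0, 0, 0, -9.9, 73], [0, 0, 0, -9.9, 73], [0, 0, 0, -9.9, 73], [0, 0, 0, 0, 73], [-1.53, 3.44, 0, 0, 73], [-1.53, 3.44, 0, 0, 73], [-1.53, 3.44, 0, 0, 73], [-1.53, 3.44, 0, 0, 73], [-1.53, 3.44, 0, 0, 73], [-1.53, 3.44, 0, 0, 73], [0, 0, 1.5, 0, 73], [0, 0, 1.5, 0, 73], [0, 0, 1.5, 0, 73], [0, 0, 0, 0, 73], [0, 0, 0, 0, 73]]

```text
t: 46.32
eef_pos: [0.5586, -0.1512, 0.2522]
tcp_rot: [[1.0, -0.007, 0.0], [-0.007, -1.0, -0.001], [0.0, 0.001, -1.0]]
ft_force: [0.3, -0.9, 0.6]
width: 0.0625
```

```bash
python3 st.py
```

```text
46.325 [ 0.5586 -0.1512  0.2522] yaw x -0.42 F [ 0.3 -0.9  0.6] T [-0.063 -0.048 -0.015] q7 -48.8 w 0.0625
```

Correct to (0.562, −0.1473), go down, grip and turn 28°.

>>> drive_tool:
  deltas:
    - [[0.34, -0.39, 1.4, 0, 73], [0, 0, 1.4, 0, 73], [0, 0, 1.4, 0, 73], [0, 0, 1.3, 0, 73], [0, 0, 0, 0, 73], [0, 0, 0, 0, 73], [0, 0, 0, 0, 40], [0, 0, 0, 0, 40], [0, 0, 0, 0, 40], [0, 0, 0, 0, 40], [0, 0, 0, 0, 40], [0, 0, 0, 4, 40], [0, 0, 0, 4, 40], [0, 0, 0, 4, 40], [0, 0, 0, 4, 40], [0, 0, 0, 4, 40], [0, 0, 0, 4, 40], [0, 0, 0, 4, 40], [0, 0, 0, 0, 40], [0, 0, 0, 0, 40]]
  grip_force: 20

```text
t: 48.82
eef_pos: [0.5619, -0.1476, 0.1977]
tcp_rot: [[0.879, -0.476, 0.001], [-0.476, -0.879, 0.0], [0.001, -0.0, -1.0]]
ft_force: [-0.7, 2.1, 5.0]
width: 0.0436
```

```bash
python3 st.py
```

```text
48.825 [ 0.5619 -0.1476  0.1977] yaw x -28.45 F [-0.7  2.1  5. ] T [ 0.312  0.168 -0.077] q7 -69.2 w 0.0436
```

>>> drive_tool:
  deltas:
    - [[0, 0, 0, 2, 40], [0, 0, 0, 2, 40], [0, 0, 0, 0, 40]]

```text
t: 49.2
eef_pos: [0.5619, -0.1476, 0.1977]
tcp_rot: [[0.844, -0.537, 0.001], [-0.537, -0.844, -0.0], [0.001, -0.0, -1.0]]
ft_force: [-0.0, 1.9, 5.7]
width: 0.043
```

```bash
python3 st.py
```

```text
49.2 [ 0.5619 -0.1476  0.1977] yaw x -32.46 F [-0.   1.9  5.7] T [ 0.399  0.12  -0.034] q7 -72.5 w 0.043
```

>>> drive_tool:
  deltas:
    - [[0, 0, 0, 2, 40], [0, 0, 0, 2, 40], [0, 0, 0, 0, 40]]

```text
t: 49.58
eef_pos: [0.5619, -0.1476, 0.1977]
tcp_rot: [[0.804, -0.594, 0.001], [-0.594, -0.804, -0.0], [0.001, -0.0, -1.0]]
ft_force: [-1.2, 1.8, 5.2]
width: 0.0434
```

```bash
python3 st.py
```

```text
49.575 [ 0.5619 -0.1476  0.1977] yaw x -36.46 F [-1.2  1.8  5.2] T [ 0.325  0.224 -0.056] q7 -75.8 w 0.0434
```

>>> drive_tool:
  deltas:
    - [[0, 0, 0, 2, 40], [0, 0, 0, 1, 40], [0, 0, 0, 0, 40]]

```text
t: 49.95
eef_pos: [0.5624, -0.1478, 0.1976]
tcp_rot: [[0.773, -0.635, 0.001], [-0.635, -0.773, -0.001], [0.002, 0.0, -1.0]]
ft_force: [1.1, 1.3, 5.2]
width: 0.0431
```

```bash
python3 st.py
```

```text
49.95 [ 0.5624 -0.1478  0.1976] yaw x -39.39 F [1.1 1.3 5.2] T [ 0.078 -0.021  0.181] q7 -78.2 w 0.0431
```

>>> drive_tool:
  deltas:
    - [[0, 0, 0, 1, 40], [0, 0, 0, 1, 40], [0, 0, 0, 0, 40]]

```text
t: 50.32
eef_pos: [0.562, -0.1473, 0.1976]
tcp_rot: [[0.751, -0.66, 0.0], [-0.66, -0.751, -0.0], [0.0, 0.0, -1.0]]
ft_force: [-0.1, 2.2, 6.3]
width: 0.0433
```

```bash
python3 st.py
```

```text
50.325 [ 0.562  -0.1473  0.1976] yaw x -41.29 F [-0.1  2.2  6.3] T [0.281 0.249 0.507] q7 -79.8 w 0.0433
```

Stop felt (0.5 N m). Release and look.

>>> drive_tool:
  deltas:
    - [[0, 0, 0, 0, 73], [0, 0, 0, 0, 73], [0, 0, 0, 0, 73], [0, 0, -2, 0, 73], [0, 0, -3, 0, 73], [0, 0, -3, 0, 73], [0, -5, -2, 0, 73], [0, -6, 0, 0, 73], [0, -6, 0, 0, 73], [0, -6, 0, 0, 73], [0, 0, 0, 0, 73]]

```text
t: 51.7
eef_pos: [0.7165, 0.0313, 0.2962]
tcp_rot: [[0.757, -0.653, 0.0], [-0.653, -0.757, 0.001], [-0.0, -0.001, -1.0]]
ft_force: [-0.6, -0.1, 0.0]
width: 0.0627
```

```bash
python3 st.py;  python3 look.py 16
```

```text
51.7 [0.7165 0.0313 0.2962] yaw x -40.8 F [-0.6 -0.1  0. ] T [ 0.001 -0.003  0.004] q7 -107.3 w 0.0627
B side ((np.float64(0.6768735164470984), 36, np.float64(0.7999999999999996), np.float64(0.7999999999999996)), [36, 34, 38, 36, 40, 34, 38, 32])
C side ((np.float64(0.9841261423353582), 4, np.float64(0.7999999999999996), np.float64(-0.40000000000000013)), [4, 6, 8, 6, -6, -8, -4, 2])
D side ((np.float64(0.9726083940582562), -2, np.float64(0.5999999999999996), np.float64(-0.20000000000000018)), [-2, -2, -6, -4, -2, -4, 4, 6])
B top ((np.float64(0.17437655030784868), -62, np.float64(0.7999999999999996), np.float64(-0.20000000000000018)), [-62, -58, -62, -60, -60, -58, -58, -64])
C top ((np.float64(0.941348860307283), 6, np.float64(-0.20000000000000018), np.float64(-0.6000000000000001)), [6, 4, 2, 2, 4, 4, 2, 4])
D top ((np.float64(0.9445010180163932), 6, np.float64(-0.20000000000000018), np.float64(-0.6000000000000001)), [6, 4, 4, 10, 2, 2, 4, 6])
(((552.9051513671875, 414.789794921875), (58.929901123046875, 168.11785888671875), 67.08491516113281), array([559.5, 406. ]))
```

View pics/side16c.png

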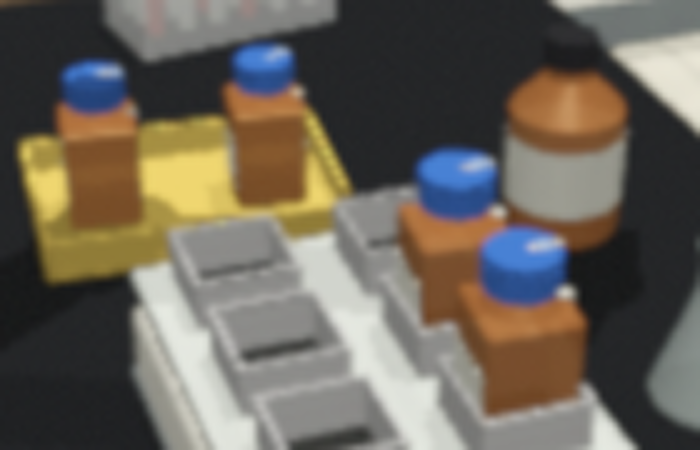

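View pics/top16.png

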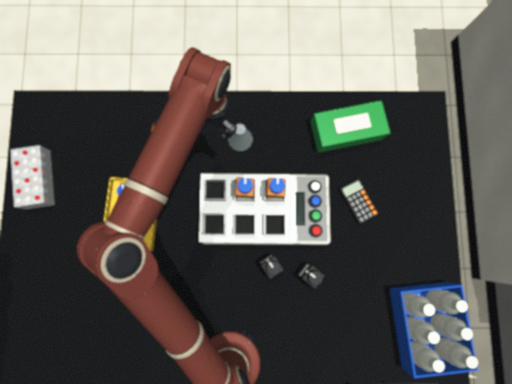

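View pics/top16c.png

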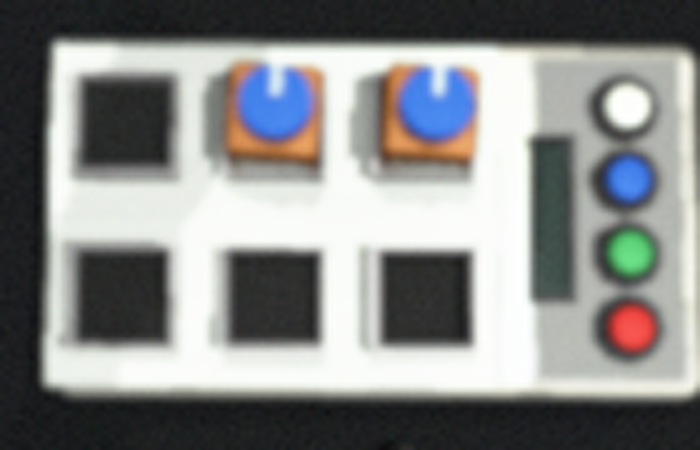

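```bash
python3 - <<'E'
from h import *
I={n:cv2.imread(f"pics/{n}16.png")[:,:,::-1].copy() for n in M}
kb={"side":(235,240,312,285),"top":(305,175,326,240)}
C={"white":((0,0,200),(180,60,255)),"blue":((103,120,50),(128,255,255)),"green":((45,90,40),(85,255,255)),"red":((0,150,60),(8,255,255)),"red2":((172,150,60),(180,255,255))}
for k,(lo,hi) in C.items():
    o={}
    for n in I:
        b=kb[n]
        if k=="white": b=(290,245,308,268) if n=="side" else (307,178,323,194)
        h=hblobs(I[n],lo,hi,b,15); o[n]=h
    print(k,{n:[x.round(1) for x in v] for n,v in o.items()})
    if all(len(v)==1 for v in o.values()):
        o={n:v[0] for n,v in o.items()}
        p,e=tri(o["side"],o["top"]);print(fitcyl(o,.014,.009,p)[0].round(4), atz("top",o["top"],.108).round(4))
E
```

```text
white {'side': [array([299.3, 252.4])], 'top': [array([315.1, 185.6])]}
[ 0.5776 -0.282   0.1097] [ 0.578  -0.2824  0.108 ]
blue {'side': [array([282. , 258.3])], 'top': [array([315.2, 200.5])]}
[ 0.529  -0.2817  0.105 ] [ 0.5291 -0.2813  0.108 ]
green {'side': [array([265.9, 252.8]), array([264.4, 262.4])], 'top': [array([315.5, 215.2])]}
red {'side': [array([246.6, 267.6])], 'top': [array([315.9, 230.1])]}
[ 0.4331 -0.2814  0.1047] [ 0.4335 -0.2809  0.108 ]
red2 {'side': [], 'top': []}
```

>>> drive_tool:
  deltas:
    - [[0, 0, 0, -10.2, 0], [0, 0, 0, -10.2, 0], [0, 0, 0, -10.2, 0], [0, 0, 0, -10.2, 0], [0, 0, 0, 0, 0], [-1.39, 3.13, 0, 0, 0], [-1.39, 3.13, 0, 0, 0], [-1.39, 3.13, 0, 0, 0], [-1.39, 3.13, 0, 0, 0], [-1.39, 3.13, 0, 0, 0], [-1.39, 3.13, 0, 0, 0], [-1.39, 3.13, 0, 0, 0], [-1.39, 3.13, 0, 0, 0], [-1.39, 3.13, 0, 0, 0], [-1.39, 3.13, 0, 0, 0], [0, 0, 0, 0, 0], [0, 0, 0, 0, 0]]

```text
t: 53.92
eef_pos: [0.5713, -0.2862, 0.2974]
tcp_rot: [[1.0, -0.014, 0.001], [-0.014, -1.0, 0.001], [0.001, -0.001, -1.0]]
ft_force: [0.3, 1.7, -0.1]
width: 0.0
```

```bash
python3 st.py;python3 look.py 17|tail -1
```

```text
53.925 [ 0.5713 -0.2862  0.2974] yaw x -0.78 F [ 0.3  1.7 -0.1] T [ 0.027 -0.041 -0.03 ] q7 -39.9 w 0.0
(((494.1670227050781, 338.45050048828125), (185.6692657470703, 250.76446533203125), 84.95325469970703), array([491. , 334.8]))
```

View pics/top17.png

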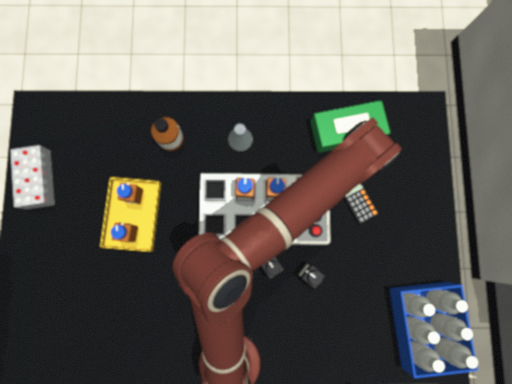

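View pics/side17.png

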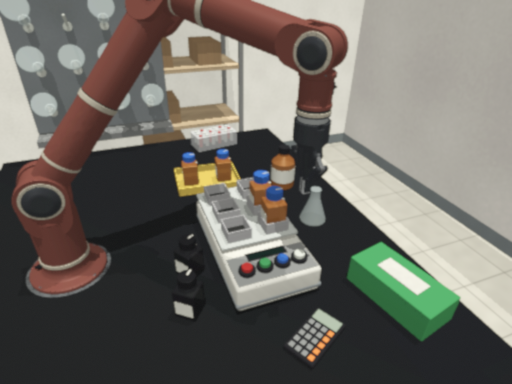

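>>> drive_tool:
  deltas:
    - [[0.63, -0.42, 0, 0, 0], [0, 0, 2.5, 0, 0], [0, 0, 2.5, 0, 0], [0, 0, 2.5, 0, 0], [0, 0, 2.5, 0, 0], [0, 0, 2.5, 0, 0], [0, 0, 2, 0, 0], [0, 0, 1.5, 0, 0], [0, 0, 1, 0, 0], [0, 0, 0, 0, 0], [0, 0, 0, 0, 0]]

```text
t: 55.4
eef_pos: [0.578, -0.283, 0.1279]
tcp_rot: [[1.0, -0.012, 0.001], [-0.012, -1.0, -0.001], [0.001, 0.001, -1.0]]
ft_force: [-0.2, 0.6, -0.1]
width: -0.0002
```

```bash
python3 st.py;python3 - <<'E'
from h import *
im=imaging.camera("side");crop(im,220,180,340,290,6,"pics/s18.png")
E
```

```text
55.4 [ 0.578  -0.283   0.1279] yaw x -0.67 F [-0.2  0.6 -0.1] T [-0.038 -0.009  0.029] q7 -33.3 w -0.0002
```

View pics/s18.png

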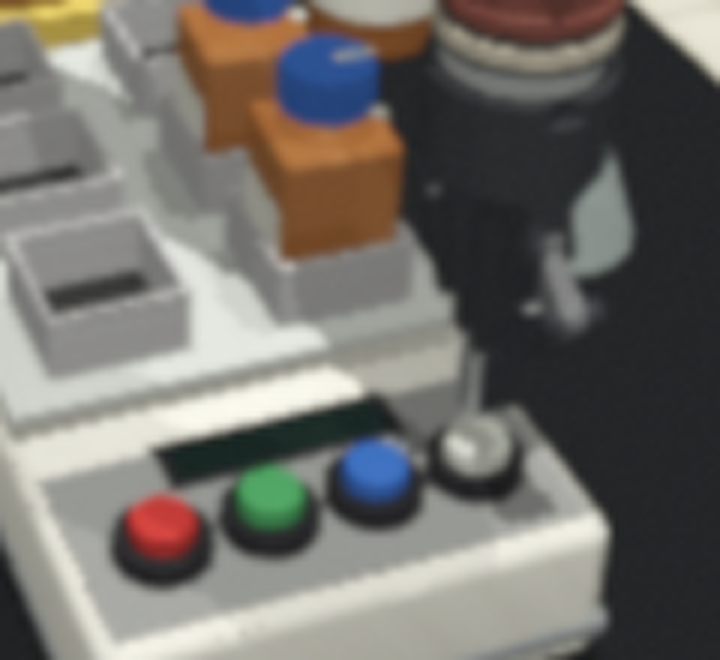

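>>> drive_tool:
  deltas:
    - [[0, 0, 1.2, 0, 0], [0, 0, 0.5, 0, 0], [0, 0, 0.3, 0, 0], [0, 0, 0.2, 0, 0], [0, 0, 0.15, 0, 0], [0, 0, 0, 0, 0], [0, 0, 0, 0, 0]]

```text
t: 56.32
eef_pos: [0.5774, -0.2821, 0.1047]
tcp_rot: [[1.0, -0.011, -0.0], [-0.011, -1.0, 0.001], [-0.0, -0.001, -1.0]]
ft_force: [-2.4, 2.5, 7.0]
width: -0.0001
```

```bash
python3 st.py
```

```text
56.325 [ 0.5774 -0.2821  0.1047] yaw x -0.66 F [-2.4  2.5  7. ] T [ 0.685  0.518 -0.02 ] q7 -32.2 w -0.0001
```

>>> drive_tool:
  deltas:
    - [[0, 0, 0.2, 0, 0], [0, 0, 0, 0, 0], [0, 0, 0, 0, 0]]

```text
t: 56.7
eef_pos: [0.5774, -0.2821, 0.1045]
tcp_rot: [[1.0, -0.011, 0.001], [-0.011, -1.0, 0.002], [0.001, -0.002, -1.0]]
ft_force: [-4.1, 5.5, 15.5]
width: 0.0001
```

```bash
python3 st.py;python3 - <<'E'
from h import *
im=imaging.camera("side");crop(im,220,220,340,290,6,"pics/s19.png")
E
```

```text
56.7 [ 0.5774 -0.2821  0.1045] yaw x -0.65 F [-4.1  5.5 15.5] T [ 1.127  1.078 -0.01 ] q7 -32.1 w 0.0001
```

View pics/s19.png

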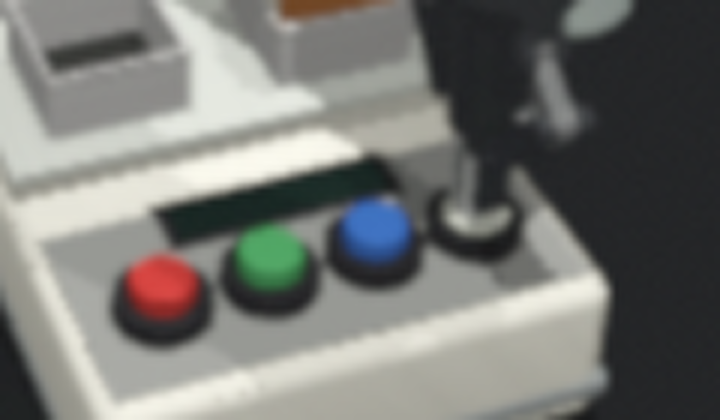

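>>> drive_tool:
  deltas:
    - [[0, 0, -1, 0, 0], [0, 0, -1.5, 0, 0], [0, 0, 0, 0, 0], [-2.4, 0, 0, 0, 0], [-2.4, 0, 0, 0, 0], [0, 0, 0, 0, 0], [0, 0, 0, 0, 0]]

```text
t: 57.62
eef_pos: [0.5308, -0.2818, 0.1264]
tcp_rot: [[1.0, -0.011, 0.001], [-0.011, -1.0, -0.0], [0.001, 0.0, -1.0]]
ft_force: [-0.1, 0.4, -0.4]
width: 0.0001
```

```bash
python3 st.py;python3 - <<'E'
from h import *
im=imaging.camera("side");crop(im,220,220,340,290,6,"pics/s20.png")
E
```

```text
57.625 [ 0.5308 -0.2818  0.1264] yaw x -0.61 F [-0.1  0.4 -0.4] T [ 0.036  0.027 -0.01 ] q7 -29.2 w 0.0001
```

View pics/s20.png

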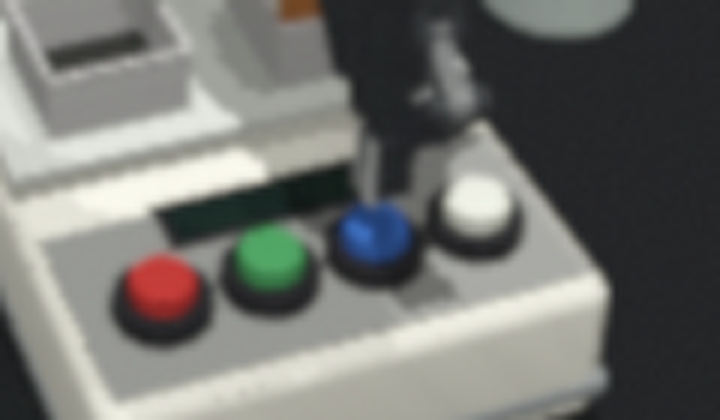

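>>> drive_tool:
  deltas:
    - [[-0.15, 0, 1, 0, 0], [0, 0, 0.5, 0, 0], [0, 0, 0.3, 0, 0], [0, 0, 0.3, 0, 0], [0, 0, 0.25, 0, 0], [0, 0, 0, 0, 0], [0, 0, 0, 0, 0]]

```text
t: 58.55
eef_pos: [0.5281, -0.2815, 0.1046]
tcp_rot: [[1.0, -0.011, 0.001], [-0.011, -1.0, 0.002], [0.001, -0.002, -1.0]]
ft_force: [-2.3, 3.4, 11.3]
width: -0.0002
```

```bash
python3 st.py
```

```text
58.55 [ 0.5281 -0.2815  0.1046] yaw x -0.65 F [-2.3  3.4 11.3] T [0.882 0.502 0.033] q7 -27.7 w -0.0002
```

Blue bottomed. Lift and go to green (0.481).

>>> drive_tool:
  deltas:
    - [[0, 0, -1, 0, 0], [0, 0, -1.4, 0, 0], [0, 0, 0, 0, 0], [-2.4, 0, 0, 0, 0], [-2.35, 0, 0, 0, 0], [0, 0, 0, 0, 0], [0, 0, 0, 0, 0]]

```text
t: 59.42
eef_pos: [0.4818, -0.2813, 0.127]
tcp_rot: [[1.0, -0.011, 0.001], [-0.011, -1.0, -0.0], [0.001, 0.0, -1.0]]
ft_force: [0.0, 0.4, 0.1]
width: 0.0001
```

```bash
python3 st.py;python3 - <<'E'
from h import *
im=imaging.camera("side");crop(im,150,130,340,290,4,"pics/s21.png")
E
```

```text
59.425 [ 0.4818 -0.2813  0.127 ] yaw x -0.61 F [0.  0.4 0.1] T [-0.041 -0.017  0.03 ] q7 -25.0 w 0.0001
```

View pics/s21.png

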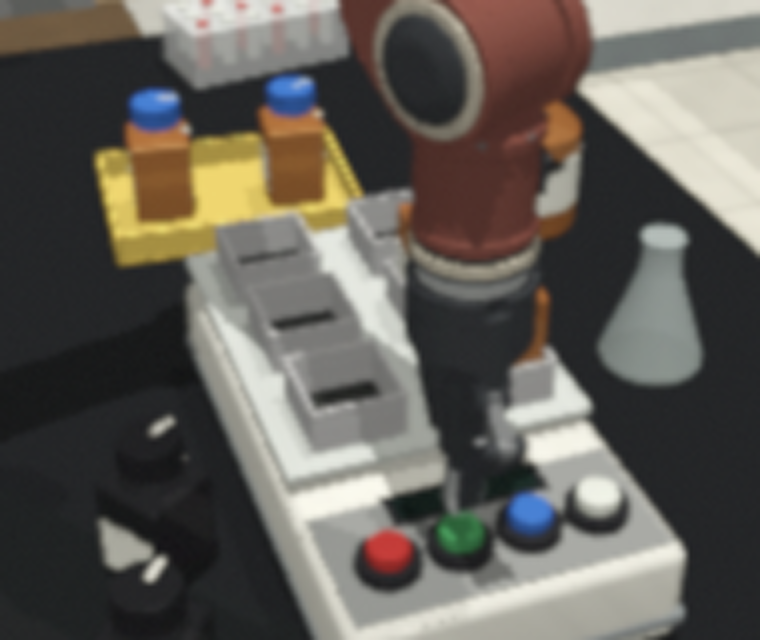

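>>> drive_tool:
  deltas:
    - [[0, 0, 1, 0, 0], [0, 0, 0.5, 0, 0], [0, 0, 0.3, 0, 0], [0, 0, 0.3, 0, 0], [0, 0, 0.3, 0, 0], [0, 0, 0, 0, 0], [0, 0, 0, 0, 0]]

```text
t: 60.35
eef_pos: [0.4808, -0.281, 0.1045]
tcp_rot: [[1.0, -0.011, 0.001], [-0.011, -1.0, 0.002], [0.001, -0.002, -1.0]]
ft_force: [-2.2, 4.3, 11.5]
width: 0.0002
```

```bash
python3 st.py
```

```text
60.35 [ 0.4808 -0.281   0.1045] yaw x -0.65 F [-2.2  4.3 11.5] T [0.822 0.444 0.03 ] q7 -23.4 w 0.0002
```

>>> drive_tool:
  deltas:
    - [[0, 0, -1, 0, 0], [0, 0, -2, 0, 0], [0, 0, -4, 0, 0], [0, 0, -4, 0, 0], [0, 0, -4, 0, 0], [0, 0, -3, 0, 0], [-1, 4, 0, 0, 0], [-1, 4, 0, 0, 0], [-1, 4, 0, 0, 0], [0, 0, 0, 0, 0], [0, 0, 0, 0, 0]]

```text
t: 61.72
eef_pos: [0.4494, -0.4007, 0.2827]
tcp_rot: [[1.0, -0.012, -0.0], [-0.012, -1.0, 0.001], [-0.0, -0.001, -1.0]]
ft_force: [0.1, -0.0, -0.1]
width: 0.0002
```

```bash
python3 st.py; python3 look.py 22; python3 - <<'E'
from h import *
for n in M:
    im=cv2.imread(f"pics/{n}22.png")[:,:,::-1].copy()
    for k,c in (("A",(.5606,.3367)),("B",(.4292,.3492))): print(k,n,capangle(im,n,c,.124))
E
```

```text
61.725 [ 0.4494 -0.4007  0.2827] yaw x -0.67 F [ 0.1 -0.  -0.1] T [-0.002 -0.033  0.006] q7 -23.8 w 0.0002
B side ((np.float64(0.659571327148788), 40, np.float64(0.7999999999999996), np.float64(0.7999999999999996)), [40, 40, 38, 38, 36, 36, 40, 40])
C side ((np.float64(0.7005668446065481), 20, np.float64(-0.8), np.float64(0.19999999999999973)), [20, 18, 22, 10, 12, 24, 8, 24])
D side ((np.float64(0.6418672946178448), 0, np.float64(-0.8), np.float64(-2.220446049250313e-16)), [0, 2, -2, 0, 4, -2, 0, -4])
B top ((np.float64(0.20879522102850934), -64, np.float64(0.5999999999999996), np.float64(0.7999999999999996)), [-64, -70, -60, -56, -62, -58, -70, -60])
C top ((np.float64(0.9418722811321255), 6, np.float64(-0.20000000000000018), np.float64(-0.6000000000000001)), [6, 4, 2, 2, 4, 4, 2, 2])
D top ((np.float64(0.9467513491358442), 6, np.float64(-0.20000000000000018), np.float64(-0.6000000000000001)), [6, 4, 4, 2, 4, 10, 6, 2])
(((494.1223449707031, 338.4544677734375), (185.6692657470703, 250.64425659179688), 84.95325469970703), array([491. , 334.8]))
A side ((np.float64(0.9978560181410809), -20, np.float64(0.7999999999999996), np.float64(-0.20000000000000018)), [-20, -18, -22, -16, -18, -14, -22, 0])
B side ((np.float64(0.9890238868167578), 2, np.float64(0.7999999999999996), np.float64(-0.8)), [2, -4, 6, -8, -8, -2, -4, 4])
A top ((np.float64(0.9288815359979993), -14, np.float64(0.19999999999999973), np.float64(-0.40000000000000013)), [-14, -20, -18, -12, -20, -18, -20, -18])
B top ((np.float64(0.9386052251637318), -22, np.float64(0.5999999999999996), np.float64(-0.8)), [-22, -18, -14, -12, -18, -20, -14, -16])
```

View pics/side22.png

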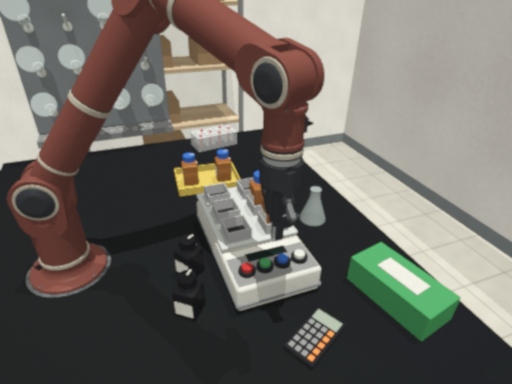

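View pics/top22.png

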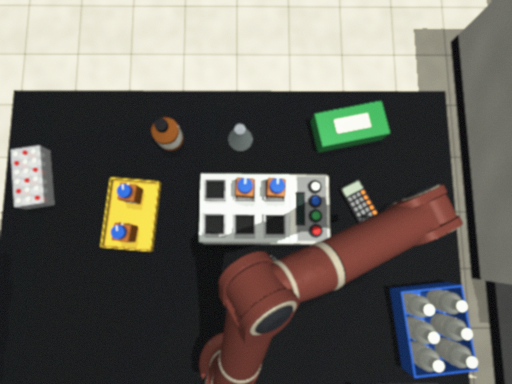

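```bash
python3 - <<'E'
from h import *
a=cv2.imread("pics/top22.png")[:,:,::-1].copy();b=cv2.imread("pics/side22.png")[:,:,::-1].copy()
crop(a,98,170,168,255,8,"pics/t23.png");crop(b,168,140,248,200,9,"pics/s23.png")
E
```

```text
(no output)
```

View pics/t23.png

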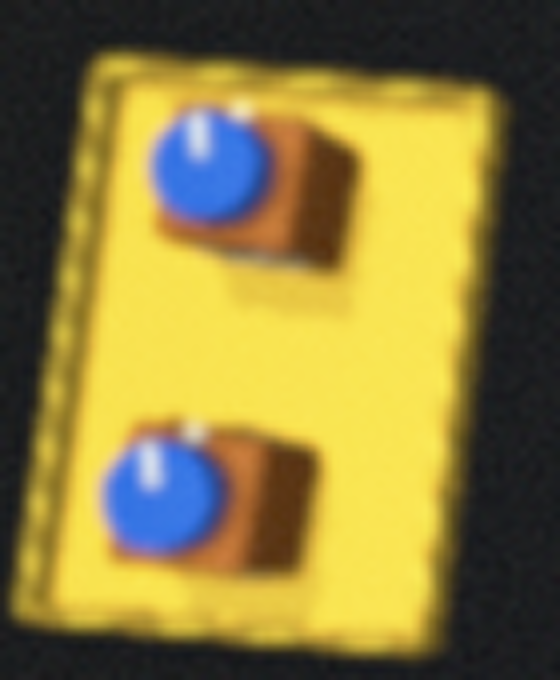

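View pics/s23.png

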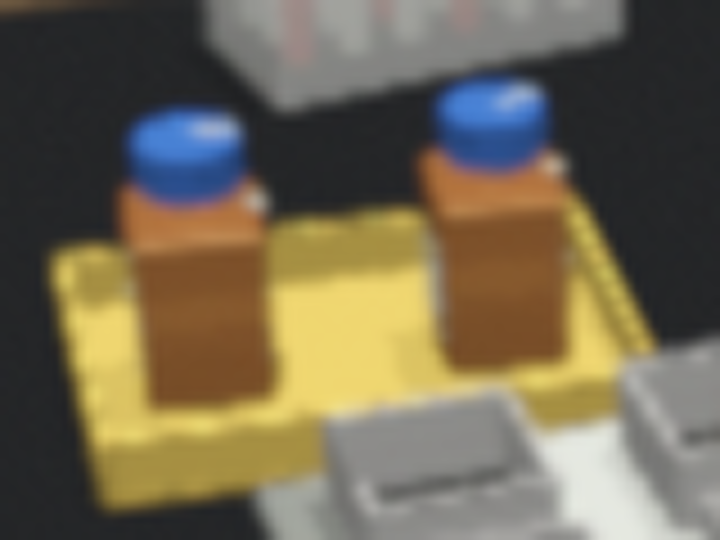

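```bash
python3 -c "
from bench import ticket
print(ticket.finish_job())"
```

```text
the job is handed in; nothing more can be done
None
```

I sorted all four bottles, started the shaker and handed the job in at about 62 s of the 210 s allowed; no verdict was reported.

| Holder (shaker x, y in mm) | Result of the twist | Where the bottle is now |
|---|---|---|
| (−55, 155) | Turned about 35°, met no stop, sprang back to about −15° | Rework tray |
| (−55, 60) | Turned about 39°, met no stop, sprang back to about −13° | Rework tray |
| (55, 60) | Met a firm stop at about 0.5 N m and stayed at its mark | Its holder |
| (55, −35) | Met a firm stop at about 0.5 N m and stayed at its mark | Its holder |

- **Placing:** Both loose bottles were lowered slowly into the tray and released at the floor. They stand upright, with no later sign of movement.
- **Keys:** White, blue and green were pressed in that order, each until it stopped moving, at 11 to 16 N. White and blue were clearly back up in close pictures. For green I only have the final wide picture, where it looks up. The red key was not touched.
- **Last checks:** In the final top view, both caps on the shaker read +2° to +6° in the world frame, which fits the bottle having turned a few degrees in its holder. The tray had not moved, the flask, reagent bottle and calculator were in place, and the arm was clear of everything.
- **Disagreement:** For the second loose bottle in the tray, the top view put the cap line at about −18° and the side view at about 0°, in the world frame. The side view reads several degrees high. An enlarged picture shows the line short of the mark, so I judged it still open, at very roughly −15°.

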